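Fit the matching spacer bar in the sloping bracket and clamp it

TASK

Three look-alike metal spacer bars lie on the bench: pick the one whose length just fills the nest between the two end stops of the sloping bracket and lay it flat on the nest's floor, between its pins and stops, and let go of it. Then turn the two captive clamp knobs clockwise to their end stops, the left one first and then the right one, so that their toes lie over the ends of the bar. Leave the other two bars, the bottle, the dish and the timer where they are.

Things in the scene. Friction and masses are not known exactly. Their poses are not given: they have to be found in the camera images.
- bar_a: one of three plain steel-grey spacer bars, look-alikes but for their length: 74 mm long, 26 mm wide, 24 mm high, about 120 g, two dark screw holes in its top. Origin: centre of the underside; x along its length, z up. Starts lying on the bench, holes up.
- bar_b: one of three plain steel-grey spacer bars, look-alikes but for their length: 58 mm long, 26 mm wide, 24 mm high, about 95 g, two dark screw holes in its top. Origin: centre of the underside; x along its length, z up. Starts lying on the bench, holes up.
- bar_c: one of three plain steel-grey spacer bars, look-alikes but for their length: 90 mm long, 26 mm wide, 24 mm high, about 145 g, two dark screw holes in its top. Origin: centre of the underside; x along its length, z up. Starts lying on the bench, holes up.
- stand: the sloping bracket, fixed: foot 104 x 180 mm on the bench, carrying a grey bed plate (100 x 176 x 12 mm) that slopes at 25 degrees and faces the robot; its upper edge is 81 mm high. Origin: centre of the foot's underside; y to the left, z up.
- nest (a point): centre of the nest's floor on the bed, 60 mm above the bench. x up the slope, y left along the nest, z out along the bed's normal. Two end stops (10 mm high, 24 mm along x) leave 80 mm between them along y; four pointed pins (6 mm thick, 11 mm high) at x +-18.5, y +-29 mm leave 31 mm between them along x. The bar lies with its length along y.
- knob_left (a point): middle of the left clamp's black wing knob (40 mm along x, 12 mm thick along y, 26 mm high along z), 50 mm above the bed, 66 mm from the nest's centre. z: turning axis, the bed's outward normal. Below the wing a steel toe (14 mm wide, from 24 to 18 mm below this point) reaches 40 mm from the axis along +x of this point; at the start it points about up the slope.
- knob_right (a point): middle of the right clamp's black wing knob (40 mm along x, 12 mm thick along y, 26 mm high along z), 50 mm above the bed, 66 mm from the nest's centre. z: turning axis, the bed's outward normal. Below the wing a steel toe (14 mm wide, from 24 to 18 mm below this point) reaches 40 mm from the axis along -x of this point; at the start it points about down the slope.
- clamp_left (a joint): turn of the left clamp, rad: 0 = toe pointing up the slope (open), 1.571 = end stop, toe over the left end of the nest; grows clockwise seen from above the bed. Stays where it is left.
- clamp_right (a joint): turn of the right clamp, rad: 0 = toe pointing down the slope (open), 1.571 = end stop, toe over the right end of the nest; grows clockwise seen from above the bed. Stays where it is left.
- dye_bottle: small brown bottle, 40 mm across, 82 mm high; origin: centre of the underside. Bystander.
- dish: flat lidded dish, 58 mm across, 14 mm high; origin: centre of the underside. Bystander.
- timer: flat white timer, 58 x 66 x 19 mm; origin: centre of the underside. Bystander.

How it is judged:
By the outcome, as a careful person would: the job done as asked, in the order asked, and still so for the second after the job is handed in, with the robot touching nothing.
It also fails if it takes over 67 s, if anything falls off the work surface, if the arm or the gripper's body presses on something with over 40 N, if the wrist force passes 120 N, or if a joint passes its speed limit or range.

ROBOT

A 7-joint arm with a two-finger parallel gripper is mounted at the origin on a cart in front of the work surface, level with it; the furniture and walls round the work are solid. World frame = base frame: x ahead of the robot, y to its left, z up, the work surface at z = 0. Lengths are in m, angles in rad, forces in N, time in s.
With the tool pointing down it reaches from about 0.4 to 0.85 m from the base axis. Payload 4.4 kg.
Tool frame: the origin (TCP) lies midway between the tips of the shut fingers; the grasp point (between the pads) lies 19 mm behind it; y points along the fingers, z is the direction in which the jaws open and shut, and the axes are right-handed (so a half turn about y gives the same grasp; the last joint's range is limited). The gripper opens to 94 mm and grips with 3 to 60 N. Pads are 16 mm wide; open, the fingers measure 119 mm over their backs; the gripper's body (75 mm by 177 mm) begins 78 mm behind the grasp point.
Start: joints at [1.234, 0.628, 0.038, 1.517, -0.027, 0.996, -0.02], TCP at [0.174, -0.626, 0.174] pointing down, gripper open.
Joint ranges: [-3.06, 3.06], [-0.37, 2.12], [-1.25, 1.32], [0.18, 2.47], [-1.1, 4.24], [0.23, 1.98], [-2.94, 2.94]. Speed limits (rad/s): [2.57, 2.57, 3.14, 3.14, 3.14, 3.14, 3.14].

INTERFACE

Orientations are given as a 3x3 rotation matrix whose columns are the frame's x, y, z axes.
In Python, from bench import env gives the robot as it stands.
- The arm moves only by the shell command python3 -m inch 'ROWS' [FORCE]. ROWS is a JSON object of lists of equal length, an entry for each row: "gripper": the opening, from 0 (shut) to 1 (fully open); "delta_pos": the shift along the world's x, y, z in mm, a list of three; "yaw": the turn about the world's z in degrees. In form: {"gripper": [gripper, ...], "delta_pos": [[dx, dy, dz], ...], "yaw": [yaw, ...]}. A call has 1 to 10 rows; each row is the pose to reach, as a shift and turn from the pose commanded when the call began; what a row does not reach only later rows make up. A row lasts 1/8 s, in which the tool goes at most 62.5 mm and 10.7 degrees, less where a joint would pass 70% of its speed; a pose out of reach is approached as far as the arm can. A call with a gripper value outside its range is refused whole. The fingers move at their own pace and stop on an object; FORCE is the grip in N (left out, the last holds). Time passes only in rows, so rows that repeat a pose let the fingers close. It gives the time, the measured TCP pose, the force and the opening at its end, in the units of the state.
- env.get_state(): the state, without advancing time (a new reading comes with each control period).
- env.read_camera(name): name is "side" or "top" or "wrist"; returns the picture (384x512x3 uint8, red, green, blue); there is no depth.
- env.calibration(name): a dict with "K" (3x3 intrinsics, pixels), "pose" (4x4, takes a point from camera to world coordinates); the wrist camera has in their place "T_tool_cam" (4x4, takes a point from camera to tool coordinates, whose origin is the TCP and whose axes are the tool frame's). Camera axes: x right, y up, looking along -z (the intrinsics and any distortion apply to the point x, -y, -z); pixel columns grow to the right and rows downward; lengths in m; the calibration is good to about 2 mm. The wrist camera is an equidistant fisheye: a pixel r from the principal point sees the ray r / f radians off the axis. A picture is of the moment at which its call begins: read the wrist's pose just before it. calibration takes no time and is no camera call.
- env.hand_in(): hands the job in, once; it reports no verdict.
The state is a dict: "t": time; "qpos": joint angles; "joint_velocities": joint speeds; "joint_torque": joint torques, N m; "tcp_pos": TCP position; "tcp_rot": TCP orientation; "force": force on the tool from outside, world axes, zero at the start; "wrist_torque": the same for the moment, N m; "width": finger opening in m.
Only numpy, scipy, OpenCV 4.12 (cv2) and the standard library are available. Lean on these libraries where they do the work, as an engineer would, in place of code of your own. Each camera call takes 0.05 s, during which the arm holds its last target.

## Working session

There is one attempt and no reset: what is moved stays moved. The work goes in short steps, Python scripts to look and compute and a shell command to move; the robot and the scene stay as the last step left them, time stands still between calls to the robot, and variables do not carry over. Pictures are saved under pics/ and viewed, and the job is handed in when it is done.

```bash
ls; mkdir -p pics
python3 - <<'E'
from bench import env
import cv2
s=env.get_state()
for k,v in s.items(): print(k,v)
for n in ("side","top","wrist"):
    im=env.read_camera(n); cv2.imwrite(f"pics/{n}0.png",cv2.cvtColor(im,cv2.COLOR_RGB2BGR)); print(n,env.calibration(n))
E
```

```text
pics
t 0.0
qpos [ 1.23417829  0.6293529   0.03840864  1.51832625 -0.02701185  0.99630418
 -0.01996719]
joint_velocities [-0.00051165 -0.00121861  0.00070683 -0.00021267 -0.00087959  0.00100623
 -0.00114844]
joint_torque [ 7.86109504e-04 -5.49721920e+01  1.14358094e+00 -1.86633199e+01
 -5.22582291e-02  2.35067855e-02  1.48360682e-04]
tcp_pos [ 0.1737486  -0.6256085   0.17336254]
tcp_rot [[-9.63537865e-01 -4.96326961e-04  2.67571552e-01]
 [-2.67572012e-01  1.80709820e-03 -9.63536171e-01]
 [-5.29909020e-06 -9.99998244e-01 -1.87401075e-03]]
force [-0.25177378 -0.5598774   0.78246528]
wrist_torque [-0.00212695 -0.02873594 -0.03810409]
width 0.09403667813544034
side {'K': array([[384.55157229,   0.        , 257.06834737],
       [  0.        , 384.55157229, 191.72328211],
       [  0.        ,   0.        ,   1.        ]]), 'pose': array([[-0.90707717, -0.3599774 ,  0.21823673,  0.72976326],
       [ 0.42088507, -0.76545671,  0.48675639,  0.36712913],
       [-0.00817053,  0.53337819,  0.84583742,  0.83945631],
       [ 0.        ,  0.        ,  0.        ,  1.        ]])}
top {'K': array(
[... 225 characters left out ...]
[-0.99974441, -0.02182842, -0.00588596, -0.056145  ],
       [-0.00999949,  0.19343826,  0.98106149,  1.45770048],
       [ 0.        ,  0.        ,  0.        ,  1.        ]])}
wrist {'K': array([[297.31863964,   0.        , 252.47026708],
       [  0.        , 297.31863964, 197.98025394],
       [  0.        ,   0.        ,   1.        ]]), 'T_tool_cam': array([[-1.45145307e-04, -9.72417719e-01, -2.33246132e-01,
        -6.81239837e-02],
       [-8.26914986e-04,  2.33246172e-01, -9.72417369e-01,
        -2.11036105e-01],
       [ 9.99999648e-01,  5.17329050e-05, -8.37961372e-04,
        -8.44527894e-04],
       [ 0.00000000e+00,  0.00000000e+00,  0.00000000e+00,
         1.00000000e+00]])}
```

View pics/top0.png

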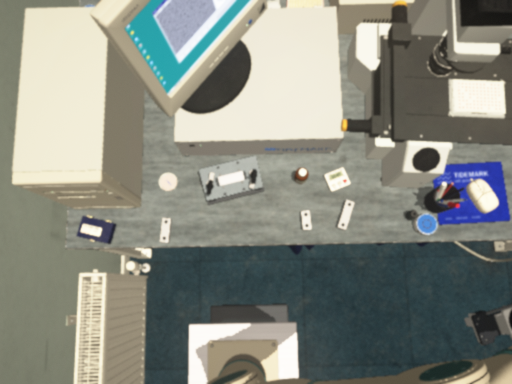

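View pics/side0.png

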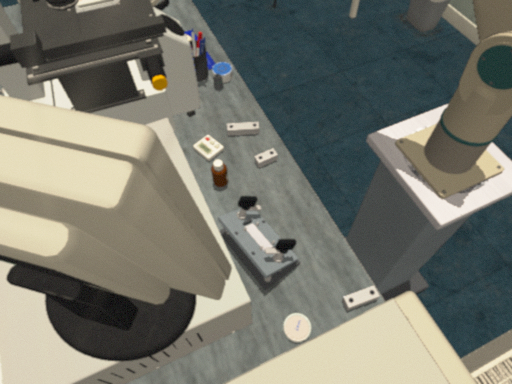

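View pics/wrist0.png

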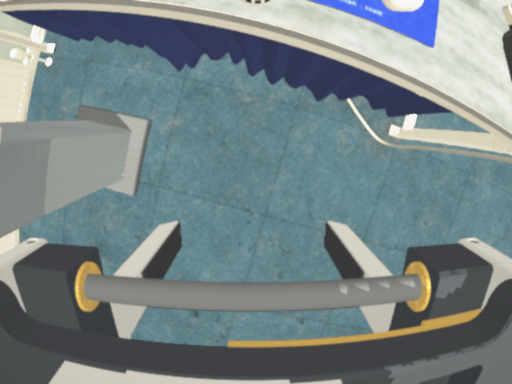

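```bash
cat > h.py <<'E'
import numpy as np, cv2
from bench import env
def ray(name,uv,state=None):
    c=env.calibration(name);K=c["K"];u,v=uv
    x=(u-K[0,2])/K[0,0];y=(v-K[1,2])/K[1,1]
    if name=="wrist":
        r=np.hypot(x,y);s=np.sin(r)/r if r>1e-9 else 1.
        d=np.array([x*s,-y*s,-np.cos(r)])
        T=np.eye(4);T[:3,:3]=state["tcp_rot"];T[:3,3]=state["tcp_pos"];T=T@c["T_tool_cam"]
    else:
        d=np.array([x,-y,-1.]);T=c["pose"]
    d=T[:3,:3]@d
    return T[:3,3],d/np.linalg.norm(d)
def plane(name,uv,z,state=None):
    o,d=ray(name,uv,state);return o+d*(z-o[2])/d[2]
def proj(name,p,state=None):
    c=env.calibration(name);K=c["K"]
    if name=="wrist":
        T=np.eye(4);T[:3,:3]=state["tcp_rot"];T[:3,3]=state["tcp_pos"];T=T@c["T_tool_cam"]
    else: T=c["pose"]
    q=T[:3,:3].T@(np.asarray(p,float)-T[:3,3]);q=np.array([q[0],-q[1],-q[2]])
    if name=="wrist":
        n=np.hypot(q[0],q[1]);a=np.arctan2(n,q[2]);q=np.array([q[0]/n*a,q[1]/n*a,1.])
    return K[0,0]*q[0]/q[2]+K[0,2],K[1,1]*q[1]/q[2]+K[1,2]
def tri(rays):
    A=np.zeros((3,3));b=np.zeros(3)
    for o,d in rays:
        M=np.eye(3)-np.outer(d,d);A+=M;b+=M@o
    p=np.linalg.solve(A,b);return p,[np.linalg.norm(np.cross(d,p-o)) for o,d in rays]
def snap(name,fn):
    s=env.get_state();im=cv2.cvtColor(env.read_camera(name),cv2.COLOR_RGB2BGR);cv2.imwrite(f"pics/{fn}.png",im);return s,im
E
python3 - <<'E'
import cv2,numpy as np
im=cv2.imread("pics/top0.png")
a=cv2.resize(im[140:260,140:370],None,fx=3.4,fy=3.4,interpolation=cv2.INTER_CUBIC);cv2.imwrite("pics/top0z.png",a)
im=cv2.imread("pics/side0.png")
a=cv2.resize(im[110:350,190:400],None,fx=2.5,fy=2.5,interpolation=cv2.INTER_CUBIC);cv2.imwrite("pics/side0z.png",a)
from h import *
im=cv2.imread("pics/top0.png")
m=cv2.inRange(im,(200,200,200),(255,255,255))
m[:150]=0;m[250:]=0
n,l,st,c=cv2.connectedComponentsWithStats(m)
for i in range(1,n):
    if 30<st[i,4]<700:
        cn=cv2.findContours((l==i).astype('uint8'),0,1)[0][0]
        r=cv2.minAreaRect(cn); b=cv2.boxPoints(r)
        P=np.array([plane("top",p,0.024) for p in b]); e=[np.linalg.norm(P[j]-P[j-1])*1000 for j in (1,2)]
        j=int(np.argmax(e)); v=P[j+1]-P[j]
        print(c[i].round(1),st[i,4],plane("top",c[i],.024).round(4),np.round(e,0),np.degrees(np.arctan2(v[1],v[0])).round(1))
E
```

```text
[409.2 161.3] 171 [ 0.6261 -0.5243  0.024 ] [69. 38.] -7.2
[441.2 161.6] 177 [ 0.623  -0.6229  0.024 ] [82. 36.] -18.6
[302.1 171.9] 39 [ 0.6    -0.1916  0.024 ] [20. 18.] -45.9
[337.1 179.6] 306 [ 0.5731 -0.298   0.024 ] [65. 58.] -67.8
[230.8 177.9] 256 [0.586  0.0292 0.024 ] [77. 32.] -76.9
[167.4 181.1] 234 [0.5802 0.2254 0.024 ] [50. 51.] -179.3
[484.5 194.8] 493 [ 0.5156 -0.7444  0.024 ] [54. 95.] -153.2
[345.9 214.2] 199 [ 0.4652 -0.319   0.024 ] [86. 24.] -20.3
[306.  219.8] 128 [ 0.4508 -0.1975  0.024 ] [25. 58.] -174.3
[164.8 230. ] 148 [0.4288 0.2309 0.024 ] [72. 23.] -5.3
[ 90.9 229.9] 154 [0.4339 0.4552 0.024 ] [24. 60.] -105.1
```

View pics/top0z.png

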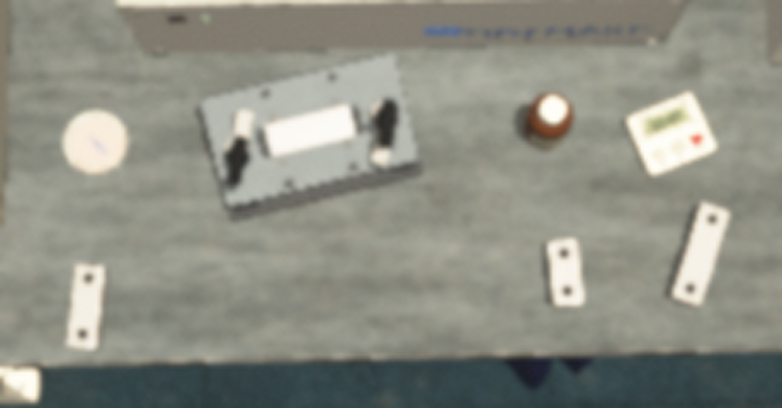

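View pics/side0z.png

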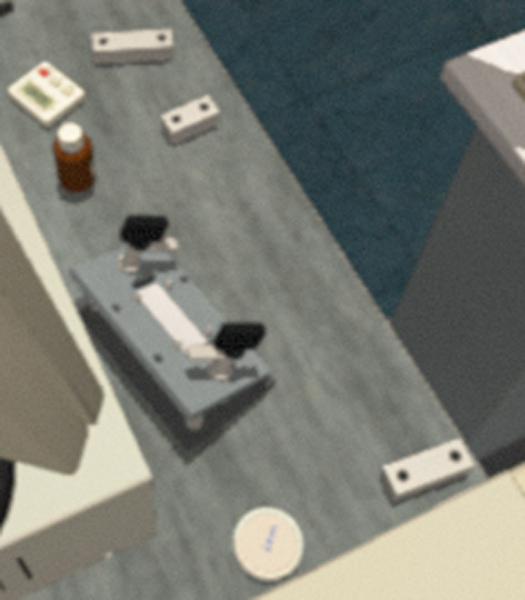

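Bar_a is the left bar, at top picture (165,230), measured about 72 mm long against 58 and 86 for the other two. The bracket is at (231,180), with the tape-white nest floor, and is yawed about 13°. I'll go over the bracket first to look at it with the wrist camera.

```bash
python3 -m inch '{"gripper":[1,1,1,1,1,1],"delta_pos":[[46,36,40],[92,72,80],[138,108,100],[184,144,107],[226,176,107],[226,176,107]],"yaw":[0,0,0,0,0,0]}'
```

```text
t: 0.9
tcp_pos: [0.4057, -0.4451, 0.2812]
tcp_rot: [[-0.961, 0.003, 0.278], [-0.278, 0.003, -0.961], [-0.004, -1.0, -0.002]]
force: [-0.5, 0.2, -0.4]
width: 0.0942
```

```bash
python3 -m inch '{"gripper":[1,1,1,1,1,1,1,1,1,1],"delta_pos":[[12,60,0],[24,120,0],[36,180,0],[48,240,0],[60,300,0],[72,360,0],[84,420,0],[100,465,0],[100,465,0],[100,465,0]],"yaw":[0,0,0,0,0,0,0,0,0,0]}'; python3 -c "
from h import *
s,_=snap('wrist','w1');print(s['tcp_pos'],s['qpos'])"
```

```text
t: 2.15
tcp_pos: [0.4995, 0.0128, 0.2809]
tcp_rot: [[-0.964, -0.001, 0.266], [-0.266, -0.001, -0.964], [0.001, -1.0, 0.001]]
force: [0.3, -0.5, 0.2]
width: 0.0942
[0.49945931 0.01280987 0.28090452] [ 0.03404646  0.30062037 -0.15599902  1.76954803  0.05362959  1.07667586
 -1.44242409]
```

View pics/w1.png

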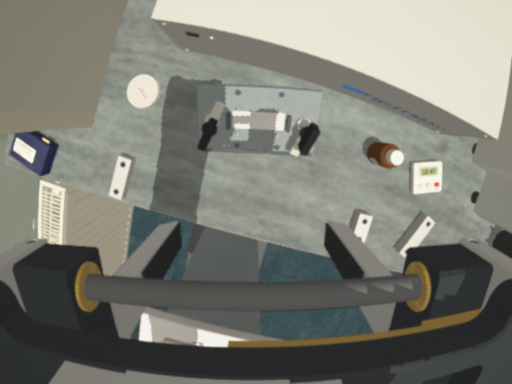

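Run:
```python
import cv2
im=cv2.imread("pics/w1.png")
cv2.imwrite("pics/w1z.png",cv2.resize(im[75:165,185:335],None,fx=5,fy=5,interpolation=cv2.INTER_CUBIC))
cv2.imwrite("pics/w1b.png",cv2.resize(im[140:210,90:150],None,fx=7,fy=7,interpolation=cv2.INTER_CUBIC))
```

```text
(no output)
```

View pics/w1z.png

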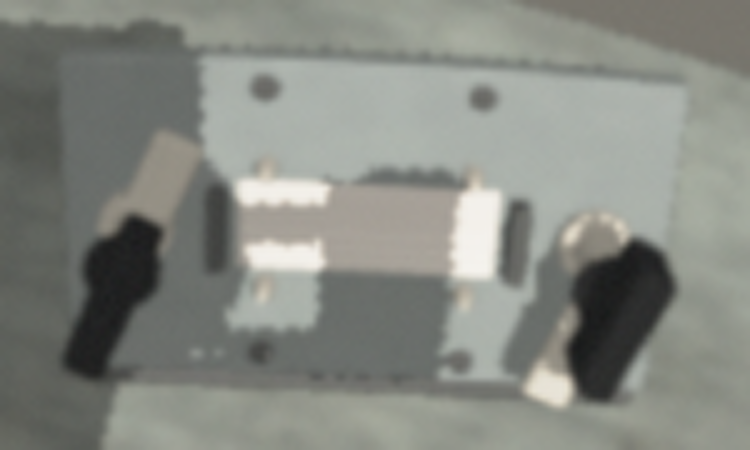

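```bash
cat > nest.py <<'E'
from h import *
# given zoomed pixel tips of 4 pins (order UL,UR,LR,LL) -> pose
def nest(px,s,n=0):
    yaw=np.radians(13)
    for _ in range(4):
        xs=np.array([np.cos(yaw),np.sin(yaw),0]);ys=np.array([-xs[1],xs[0],0]);t=np.radians(25)
        X=xs*np.cos(t)+np.array([0,0,np.sin(t)]);Z=-xs*np.sin(t)+np.array([0,0,np.cos(t)])
        P=[]
        for p,(a,b) in zip(px,[(18.5,29),(18.5,-29),(-18.5,-29),(-18.5,29)]):
            h=.06+(a*X[2]+11*Z[2])/1000
            P.append(plane("wrist",p,h,s))
        P=np.array(P);v=P[0]-P[1]+P[3]-P[2];yaw=np.arctan2(-v[0],v[1])
    c=P.mean(0)-Z*.011
    print("nest",c.round(4),"yaw",np.degrees(yaw).round(2),"spacings",[round(1000*np.linalg.norm(P[i]-P[j]),1) for i,j in((0,1),(3,2),(0,3),(1,2))])
    return c,X,ys,Z
E
python3 - <<'E'
from nest import *
s=env.get_state()
px=[(185+x/5,75+y/5) for x,y in [(265,165),(475,175),(463,297),(262,292)]]
c,X,Y,Z=nest(px,s)
for n,q in (("L",c+.066*Y+.05*Z),("R",c-.066*Y+.05*Z)): 
    u=proj("wrist",q,s);print(n,q.round(4),(u[0]-185)*5,(u[1]-75)*5)
# stops
for sg in(1,-1):
    u=proj("wrist",c+sg*.04*Y+.01*Z,s);print((u[0]-185)*5,(u[1]-75)*5)
im=cv2.imread("pics/w1.png")
m=cv2.inRange(im,(195,195,195),(255,255,255));m[:140]=0;m[210:]=0;m[:,:90]=0;m[:,150:]=0
cn=max(cv2.findContours(m,0,1)[0],key=cv2.contourArea);b=cv2.boxPoints(cv2.minAreaRect(cn))
P=np.array([plane("wrist",p,.024,s) for p in b]);print(P.round(4),P.mean(0),[np.linalg.norm(P[i]-P[i-1])*1000 for i in(1,2)])
v=P[1]-P[0] if np.linalg.norm(P[1]-P[0])>.05 else P[2]-P[1]
print(np.degrees(np.arctan2(v[1],v[0])))
E
```

```text
nest [0.5803 0.0263 0.06  ] yaw 13.45 spacings [np.float64(57.9), np.float64(57.8), np.float64(39.1), np.float64(37.9)]
L [0.5444 0.0856 0.1053] 113.01497028430703 287.2686838648008
R [ 0.5751 -0.0428  0.1053] 618.9268922828444 305.37009240436873
224.4551085287138 227.33166597093776
507.590038245564 237.597052132513
[[0.3935 0.2468 0.024 ]
 [0.4665 0.239  0.024 ]
 [0.4665 0.2149 0.024 ]
 [0.3944 0.2216 0.024 ]] [0.43022227 0.23058214 0.024     ] [np.float64(73.33258838748196), np.float64(24.16366865599439)]
-6.106330729195605
```

View pics/w1b.png

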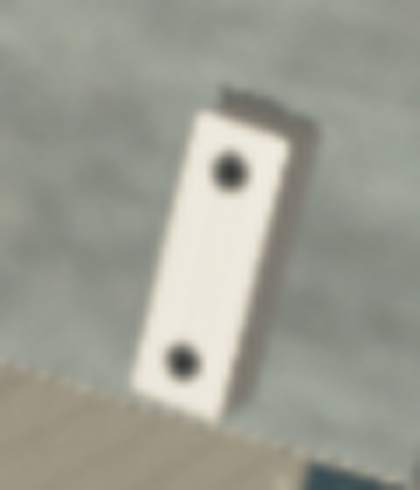

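Run:
```python
import cv2,numpy as np
a=cv2.resize(cv2.imread("pics/top0.png")[150:260,60:190],None,fx=3,fy=3)
b=cv2.resize(cv2.imread("pics/side0.png")[264:384,332:472],None,fx=2.75,fy=2.75)
print(a.shape,b.shape)
cv2.imwrite("pics/cab.png",np.hstack([a,b[:330]]))
```

```text
(330, 390, 3) (330, 385, 3)
```

View pics/cab.png

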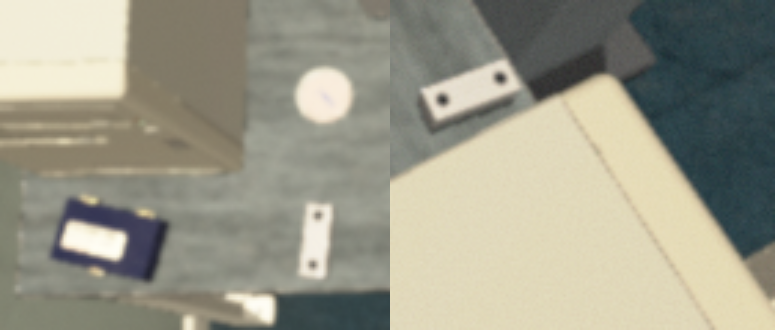

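Run:
```python
from h import *
print(plane("top",(140,206.7),0.0))
print(tri([ray("top",(101.7,182.3)),ray("side",(332+(608-390)/2.75,264+75/2.75))]))
```

```text
[0.50591391 0.31403546 0.        ]
(array([0.5019158 , 0.31011479, 0.37778657]), [np.float64(0.0012034386621131183), np.float64(0.0012034386621130229)])
```

```bash
python3 -m inch '{"gripper":[1,1,1,1,1,1,1,1,1,1],"delta_pos":[[-20,40,0],[-40,80,0],[-55,120,0],[-69,160,0],[-69,190,-20],[-69,218,-50],[-69,218,-90],[-69,218,-130],[-69,218,-150],[-69,218,-150]],"yaw":[10,20,30,40,50,60,68.5,68.5,68.5,68.5]}'; python3 -c "
from h import *
s,_=snap('wrist','w2');print(s['tcp_pos'],s['qpos'])"
```

```text
t: 3.45
tcp_pos: [0.4306, 0.2301, 0.1301]
tcp_rot: [[-0.107, -0.003, 0.994], [-0.994, -0.003, -0.107], [0.003, -1.0, -0.002]]
force: [0.6, -0.1, 0.3]
width: 0.094
[0.43058774 0.23006344 0.1300694 ] [-0.24314352  0.49381887 -0.43530571  1.99539502  0.30873863  0.71977695
 -0.97529215]
```

View pics/w2.png

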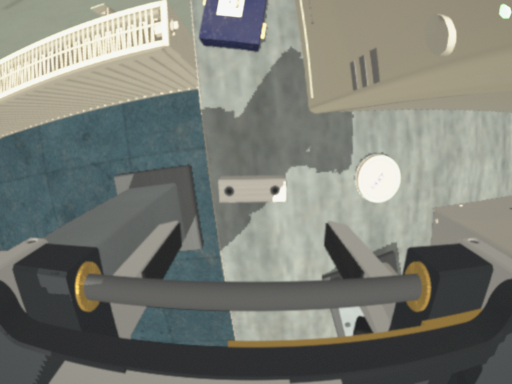

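Run:
```python
from h import *
s=env.get_state();im=cv2.imread("pics/w2.png")
g=cv2.cvtColor(im[178:204,216:290],cv2.COLOR_BGR2GRAY);m=(g<70).astype('uint8')
n,l,st,c=cv2.connectedComponentsWithStats(m)
H=[]
for i in range(1,n): print(c[i]+[216,178],st[i])
H=[c[i]+[216,178] for i in range(1,n) if st[i,4]>20 and st[i,2]<16]
P=[plane("wrist",h,.024,s) for h in H];P=np.array(P);print(P,P.mean(0));v=P[1]-P[0];print(np.degrees(np.arctan2(v[1],v[0])))
for u in [(219,180),(286,179),(286,201),(219,202)]: print(plane("wrist",u,.024,s))
cv2.imwrite("pics/w2z.png",cv2.resize(im[165:215,205:300],None,fx=8,fy=8,interpolation=cv2.INTER_CUBIC))
z=s["tcp_rot"][:,2];print(np.degrees(np.arctan2(z[1],z[0])))
```

```text
[228.90909091 190.90909091] [11 11  5  5 22]
[274.63157895 190.        ] [57 10  5  5 19]
[[0.40612875 0.23339447 0.024     ]] [0.40612875 0.23339447 0.024     ]Traceback (most recent call last):
  File "<stdin>", line 8, in <module>
IndexError: index 1 is out of bounds for axis 0 with size 1
```

Run:
```python
from h import *
s=env.get_state();im=cv2.imread("pics/w2.png")
P=np.array([plane("wrist",h,.024,s) for h in [(228.9,190.9),(274.63,190)]]);print(P,P.mean(0));v=P[1]-P[0];print(np.degrees(np.arctan2(v[1],v[0])))
for u in [(219,180),(286,179),(286,201),(219,202)]: print(plane("wrist",u,.024,s))
cv2.imwrite("pics/w2z.png",cv2.resize(im[165:215,205:300],None,fx=8,fy=8,interpolation=cv2.INTER_CUBIC))
z=s["tcp_rot"][:,2];print(np.degrees(np.arctan2(z[1],z[0])))
```

```text
[[0.40612005 0.23340568 0.024     ]
 [0.4560905  0.22906092 0.024     ]] [0.43110528 0.2312333  0.024     ]
-4.969176173767924
[0.39682669 0.2466612  0.024     ]
[0.4695953  0.23997414 0.024     ]
[0.4675671  0.21531435 0.024     ]
[0.39357418 0.22209845 0.024     ]
-6.124902691666742
```

View pics/w2z.png

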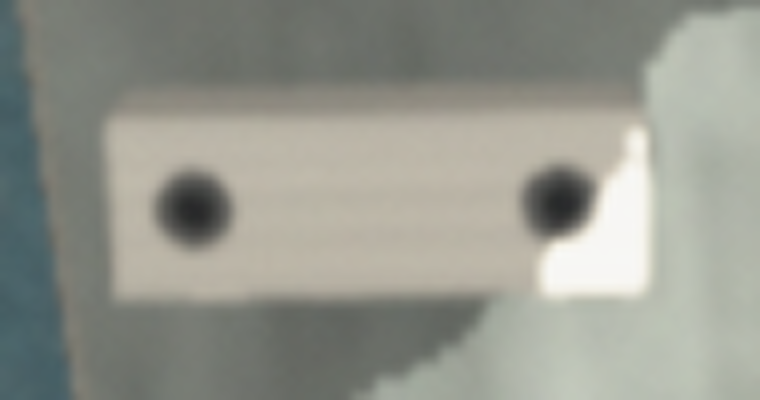

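```bash
python3 -m inch '{"gripper":[1,1,1,1,0.7,0.7,0.7,0.7,0.7,0.7],"delta_pos":[[0.5,1,-40],[0.5,1,-80],[0.5,1,-105],[0.5,1,-115],[0.5,1,-115],[0.5,1,-115],[0.5,1,-115],[0.5,1,-115],[0.5,1,-115],[0.5,1,-115]],"yaw":[1,1,1,1,1,1,1,1,1,1]}' 20
```

```text
t: 4.75
tcp_pos: [0.4314, 0.2337, 0.0163]
tcp_rot: [[-0.087, 0.0, 0.996], [-0.996, 0.0, -0.087], [-0.0, -1.0, 0.0]]
force: [0.3, -0.3, 0.7]
width: 0.0659
```

```bash
python3 -c "
from h import *
s,im=snap('wrist','w3');print(s['tcp_pos'],s['width'])
snap('side','s3')
cv2.imwrite('pics/w3z.png',cv2.resize(im[150:300,130:380],None,fx=3.2,fy=3.2,interpolation=cv2.INTER_CUBIC))"
```

```text
[0.4314293  0.23370175 0.01632769] 0.06592051250330791
```

View pics/w3z.png

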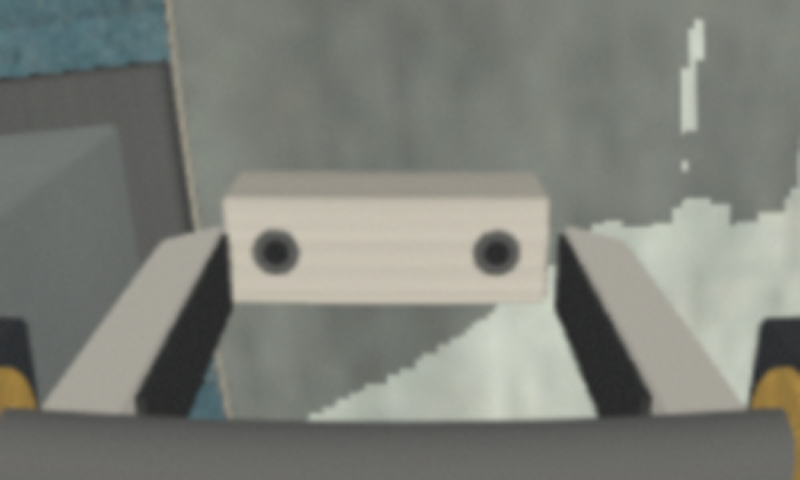

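View pics/s3.png

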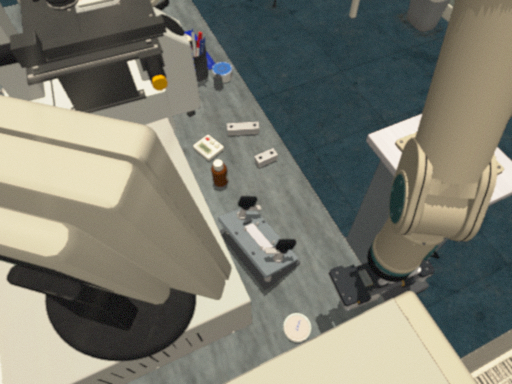

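```bash
python3 -c "
from h import *
s=env.get_state();R=s['tcp_rot'];p=s['tcp_pos']
for back in(0,.01,.019,.03):
  for w in(.033,-.033,.037,-.037,.047,-.047):
    for x in(-8,):
      q=p+R@np.array([x/1000,-back,w]);u=proj('wrist',q,s);print(back,w,[round((u[0]-130)*3.2),round((u[1]-150)*3.2)])
"
```

```text
0 0.033 [532, 194]
0 -0.033 [248, 194]
0 0.037 [549, 194]
0 -0.037 [231, 194]
0 0.047 [590, 193]
0 -0.047 [189, 193]
0.01 0.033 [538, 206]
0.01 -0.033 [241, 206]
0.01 0.037 [556, 206]
0.01 -0.037 [223, 206]
0.01 0.047 [599, 206]
0.01 -0.047 [180, 206]
0.019 0.033 [544, 218]
0.019 -0.033 [235, 218]
0.019 0.037 [563, 218]
0.019 -0.037 [216, 218]
0.019 0.047 [608, 218]
0.019 -0.047 [171, 218]
0.03 0.033 [552, 234]
0.03 -0.033 [226, 234]
0.03 0.037 [572, 234]
0.03 -0.037 [207, 234]
0.03 0.047 [619, 234]
0.03 -0.047 [159, 234]
```

```bash
python3 -c "
from h import *
s=env.get_state();print(s['tcp_pos'],s['qpos'])
im=cv2.imread('pics/w3.png')
for u in((275,252),(497,252)): print(plane('wrist',(130+u[0]/3.2,150+u[1]/3.2),.024,s))
s2=env.get_state();print(s2['tcp_pos'])
R=s['tcp_rot'];p=s['tcp_pos']
o=ray('wrist',(130+228/3.2,150+238/3.2),s);o2=ray('wrist',(130+562/3.2,150+238/3.2),s)
for w,r in((-.033,o),(.033,o2)):
  d=R.T@r[1];q=R.T@(r[0]-p);t=(w-q[2])/d[2];print((q+t*d)*1000)
"
```

```text
[0.4313645  0.23370189 0.01627583] [-0.3459932   0.67910778 -0.30711585  2.08172843  0.45707656  0.44468797
 -1.09272661]
[0.40509571 0.23239707 0.024     ]
[0.45537582 0.22803158 0.024     ]
[0.4313645  0.23370189 0.01627583]
[ -6.65345352 -28.31542765 -33.        ]
[-10.74944368 -40.48648085  33.        ]
```

```bash
python3 -m inch '{"gripper":[1,1,1,1,1,1,1],"delta_pos":[[0,0,0],[0,0,0],[0,-3,0],[0,-3,-3],[0,-3,-6],[0,-3,-8],[0,-3,-8]],"yaw":[0,0,0,0,0,0,0]}' 20;  python3 -c "
from h import *
s,im=snap('wrist','w4');print(s['tcp_pos'],s['width'],s['force'])
cv2.imwrite('pics/w4z.png',cv2.resize(im[150:300,130:380],None,fx=3.2,fy=3.2,interpolation=cv2.INTER_CUBIC))"
```

```text
t: 5.72
tcp_pos: [0.4313, 0.2307, 0.0081]
tcp_rot: [[-0.087, -0.0, 0.996], [-0.996, -0.0, -0.087], [0.0, -1.0, -0.0]]
force: [0.2, 0.6, -0.3]
width: 0.094
[0.43127269 0.23067689 0.00805624] 0.09396848457005694 [ 0.1542918   0.57694009 -0.30132438]
```

View pics/w4z.png

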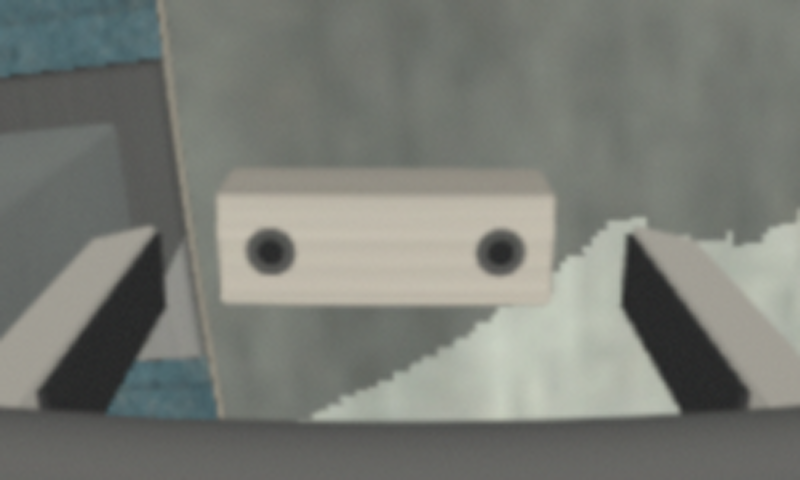

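```bash
python3 -c "
from h import *
s=env.get_state();R=s['tcp_rot'];p=s['tcp_pos']
def f(u,x):
  o,d=ray('wrist',(130+u[0]/3.2,150+u[1]/3.2),s);d=R.T@d;q=R.T@(o-p);t=(x-q[0])/d[0];return ((q+t*d)*1000).round(1)
for x in (-8,): print(f((160,235),x),f((627,235),x),f((40,390),x),f((748,390),x))
for x in (8,): print(f((163,305),x),f((624,305),x),f((105,410),x),f((682,410),x))
"
```

```text
[ -8000.  -23838.8   6169.4] [ -8000.  -23830.4  -6297.7] [ -8000.  -14840.5   6361.1] [ -8000.  -14823.3  -6467. ]
[ 8000.  18935.6 -5057. ] [ 8000.  18926.2  5163.8] [ 8000.  14066.9 -5019.2] [ 8000.  14055.   5103.5]
```

Unit slip (x is in metres); repeating.

```bash
python3 -c "
from h import *
s=env.get_state();R=s['tcp_rot'];p=s['tcp_pos']
def f(u,x):
  o,d=ray('wrist',(130+u[0]/3.2,150+u[1]/3.2),s);d=R.T@d;q=R.T@(o-p);t=(x-q[0])/d[0];return ((q+t*d)*1000).round(1)
for x in (-.008,): print(f((160,235),x),f((627,235),x),f((40,390),x),f((748,390),x))
for x in (.008,): print(f((163,305),x),f((624,305),x),f((105,410),x),f((682,410),x))
"
```

```text
[ -8.  -30.9 -46.7] [ -8.  -31.   48.4] [ -8.  -99.5 -48.1] [ -8.  -99.6  49.7]
[  8.  -29.6 -47.6] [  8.  -29.7  49.3] [  8.  -75.7 -47.2] [  8.  -75.8  48.7]
```

```bash
python3 -c "
from h import *
s=env.get_state();R=s['tcp_rot'];p=s['tcp_pos']
def f(u,x):
  o,d=ray('wrist',(130+u[0]/3.2,150+u[1]/3.2),s);d=R.T@d;q=R.T@(o-p);t=(x-q[0])/d[0];return ((q+t*d)*1000).round(1)
print(f((228,238),-.008),f((564,236),-.008),f((232,300),.008),f((556,308),.008))
"
```

```text
[ -8.  -32.3 -32.3] [ -8.  -31.1  35.2] [  8.  -26.  -33.3] [  8.  -30.5  34.5]
```

```bash
python3 -m inch '{"gripper":[1,1,1,1,1],"delta_pos":[[0,0,-6],[0,0,-12],[0,0,-18],[0,0,-22],[0,0,-22]],"yaw":[0,0,0,0,0]}' 20;  python3 -c "
from h import *
s,im=snap('wrist','w5');print(s['tcp_pos'],s['width'],s['force'])
cv2.imwrite('pics/w5z.png',cv2.resize(im[150:300,130:380],None,fx=3.2,fy=3.2,interpolation=cv2.INTER_CUBIC))"
```

```text
t: 6.4
tcp_pos: [0.4311, 0.2306, -0.0141]
tcp_rot: [[-0.087, -0.001, 0.996], [-0.996, -0.0, -0.087], [0.0, -1.0, -0.001]]
force: [-1.3, 0.5, 0.3]
width: 0.0941
[ 0.4311377   0.23055885 -0.01410778] 0.09408089347259702 [-1.27929937  0.49218576  0.26534573]
```

View pics/w5z.png

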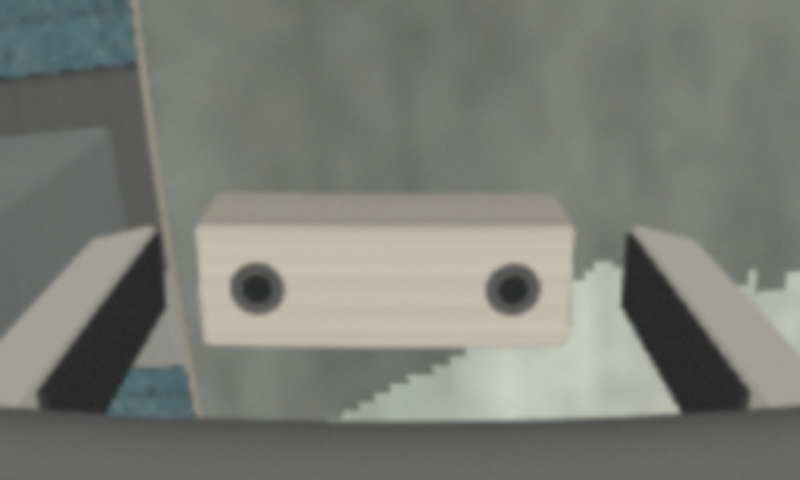

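```bash
python3 -m inch '{"gripper":[1,0.7,0.7,0.7,0.7,0.7,0.7],"delta_pos":[[-1.5,-1,0],[-1.5,-1,0],[-1.5,-1,0],[-1.5,-1,0],[-1.5,-1,0],[-1.5,-1,0],[-1.5,-1,0]],"yaw":[0,0,0,0,0,0,0]}' 20;  python3 -c "
from h import *
s,im=snap('wrist','w6');print(s['tcp_pos'],s['width'],s['force'])
cv2.imwrite('pics/w6z.png',cv2.resize(im[150:300,130:380],None,fx=3.2,fy=3.2,interpolation=cv2.INTER_CUBIC))"
```

```text
t: 7.32
tcp_pos: [0.43, 0.2297, -0.0136]
tcp_rot: [[-0.087, 0.0, 0.996], [-0.996, 0.0, -0.087], [-0.0, -1.0, 0.0]]
force: [0.4, -0.2, 2.7]
width: 0.0737
[ 0.4299985   0.22973178 -0.01361208] 0.07370437863344415 [ 0.43850051 -0.17418674  2.67063924]
```

View pics/w6z.png

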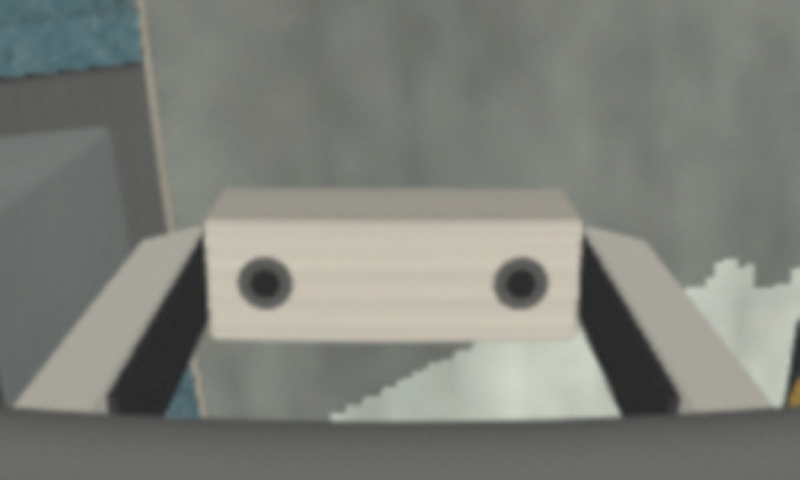

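```bash
python3 -m inch '{"gripper":[0.7,0.7,0.7,0.7],"delta_pos":[[0,0,20],[0,0,60],[0,0,120],[0,0,170]],"yaw":[0,0,0,0]}'; python3 -m inch '{"gripper":[0.7,0.7,0.7,0.7,0.7,0.7,0.7,0.7,0.7,0.7],"delta_pos":[[0,-20,44],[0,-50,44],[10,-80,44],[30,-110,44],[50,-140,44],[70,-170,44],[75,-200,44],[75,-209,44],[75,-209,44],[75,-209,44]],"yaw":[-10,-20,-30,-40,-50,-60,-70,-71.5,-71.5,-71.5]}';  python3 -m inch '{"gripper":[0.7,0.7,0.7],"delta_pos":[[0,0,0],[0,0,0],[0,0,0]],"yaw":[0,0,0]}'; python3 -c "
from h import *
s,im=snap('wrist','w7');print(s['tcp_pos'],s['width'],s['force'],s['qpos'])
cv2.imwrite('pics/w7z.png',cv2.resize(im[80:260,130:380],None,fx=3.2,fy=3.2,interpolation=cv2.INTER_CUBIC))"
```

```text
t: 7.88
tcp_pos: [0.4298, 0.2296, 0.158]
tcp_rot: [[-0.087, 0.0, 0.996], [-0.996, 0.0, -0.087], [-0.0, -1.0, -0.0]]
force: [1.0, 0.3, 0.1]
width: 0.0738
t: 9.12
tcp_pos: [0.5045, 0.0224, 0.2003]
tcp_rot: [[-0.971, -0.0, 0.237], [-0.237, 0.001, -0.971], [-0.0, -1.0, -0.001]]
force: [-0.1, -0.6, -0.7]
width: 0.0737
t: 9.5
tcp_pos: [0.5049, 0.0209, 0.2003]
tcp_rot: [[-0.972, 0.0, 0.234], [-0.234, 0.0, -0.972], [-0.0, -1.0, -0.0]]
force: [-0.2, 0.5, -0.4]
width: 0.0736
[0.5049232  0.02094621 0.2003163 ] 0.07360646481895078 [-0.18569311  0.47966038 -0.37513935] [ 0.00804706  0.39225678 -0.14564476  1.87849254  0.07223802  0.8757453
 -1.5072529 ]
```

View pics/w7z.png

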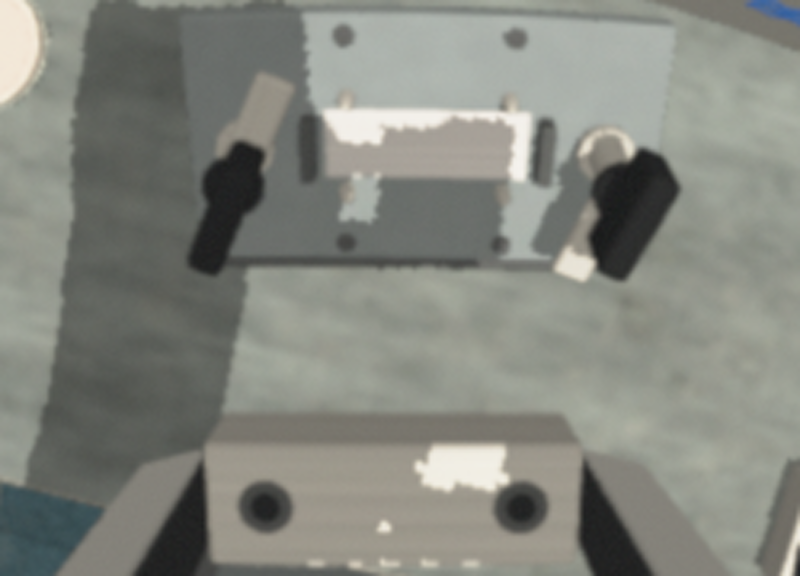

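```bash
python3 -c "
import cv2
im=cv2.imread('pics/w7.png')
cv2.imwrite('pics/w7y.png',cv2.resize(im[80:170,210:320],None,fx=6.5,fy=6.5,interpolation=cv2.INTER_CUBIC))"
```

```text
(no output)
```

View pics/w7y.png

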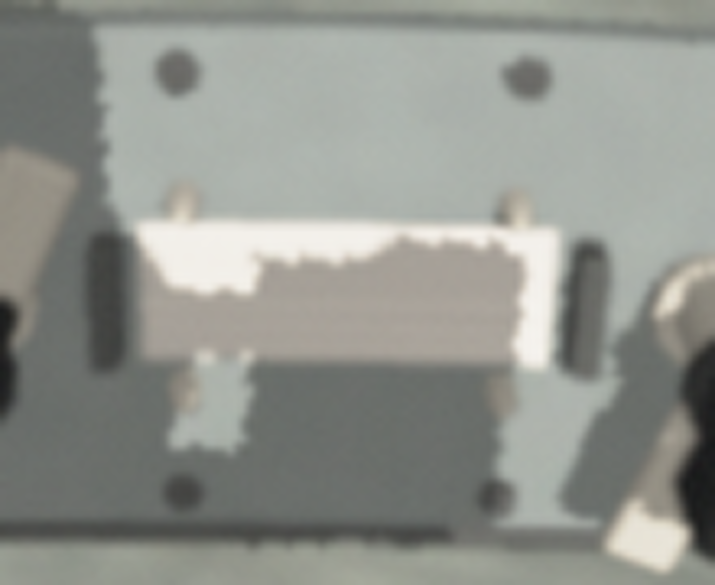

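Run:
```python
from nest import *
s=env.get_state()
Q=lambda x,y:(210+x/6.5,80+y/6.5)
c,X,Y,Z=nest([Q(182,197),Q(517,207),Q(500,395),Q(185,388)],s)
# floor quad intersected with bed plane through c
def bed(u,c,h=0):
    o,d=ray("wrist",u,s);p0=c+Z*h;t=(p0-o)@Z/(d@Z);q=o+t*d-c;return (q@X*1000).round(1),(q@Y*1000).round(1)
print("floor",[bed(Q(*u),c) for u in[(135,220),(560,230),(550,368),(140,358)]])
print("stops top",[bed(Q(*u),c,.01) for u in[(90,235),(125,235),(127,368),(92,370),(575,243),(608,240),(602,375),(565,370)]])
print("bed edge",[bed(Q(*u),c) for u in[(100,17),(700,35)]])
for n,sg in(("L",1),("R",-1)):
    k=c+sg*.066*Y+.05*Z;print(n,k.round(4),[(v-o)*6.5 for v,o in zip(proj("wrist",k,s),(210,80))])
z=s["tcp_rot"][:,2];print(np.degrees(np.arctan2(z[1],z[0])))
# bar held: hole centres
R=s["tcp_rot"];p=s["tcp_pos"]
```

```text
nest [0.5809 0.027  0.06  ] yaw 12.38 spacings [np.float64(57.3), np.float64(56.8), np.float64(37.1), np.float64(36.8)]
floor [(np.float64(9.7), np.float64(37.7)), (np.float64(9.9), np.float64(-38.2)), (np.float64(-18.0), np.float64(-38.8)), (np.float64(-18.1), np.float64(37.2))]
stops top [(np.float64(10.9), np.float64(44.8)), (np.float64(10.9), np.float64(38.7)), (np.float64(-15.1), np.float64(38.8)), (np.float64(-15.6), np.float64(45.2)), (np.float64(11.7), np.float64(-39.4)), (np.float64(12.6), np.float64(-45.2)), (np.float64(-14.0), np.float64(-46.8)), (np.float64(-13.3), np.float64(-40.0))]
bed edge [(np.float64(47.7), np.float64(43.2)), (np.float64(48.4), np.float64(-59.5))]
L [0.5461 0.0869 0.1053] [np.float64(-63.163211111142516), np.float64(395.24925758909086)]
R [ 0.5744 -0.042   0.1053] [np.float64(760.4217477967654), np.float64(415.83324493045643)]
-76.46124100196738
```

Run:
```python
import cv2
a=cv2.imread("pics/top0.png")[150:210,190:275];b=cv2.imread("pics/side0.png")[180:290,210:310]
cv2.imwrite("pics/t8.png",cv2.resize(a,None,fx=9,fy=9,interpolation=cv2.INTER_CUBIC))
cv2.imwrite("pics/s8.png",cv2.resize(b,None,fx=5,fy=5,interpolation=cv2.INTER_CUBIC))
```

```text
(no output)
```

View pics/t8.png

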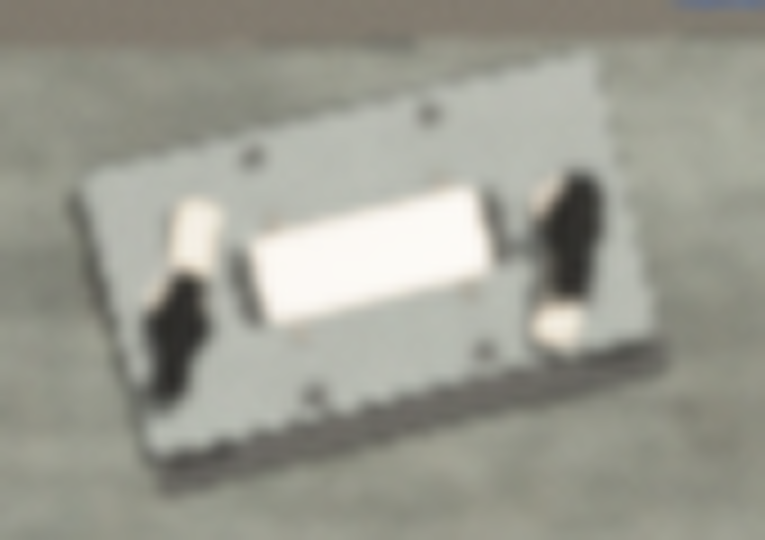

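View pics/s8.png

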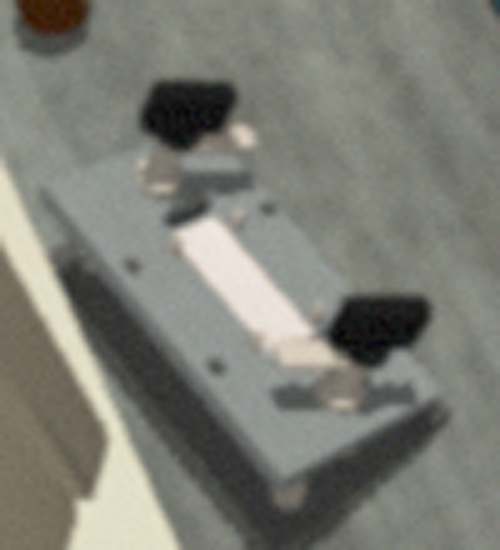

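Run:
```python
from nest import *
s=env.get_state()
T=lambda x,y:(190+x/9,150+y/9)
print("top floor centre",plane("top",T(370,253),.06))
L,R_=[plane("top",T(*u),.06) for u in((260,281),(480,225))];v=L-R_;print("yaw",np.degrees(np.arctan2(-v[0],v[1])))
Q=lambda x,y:(210+x/6.5,80+y/6.5)
# wrist: screw holes, on bed plane
Sc=[(177,72),(527,78),(495,495),(183,492)]
yaw=np.radians(12.9);xs=np.array([np.cos(yaw),np.sin(yaw),0]);Y=np.array([-xs[1],xs[0],0]);t=np.radians(25)
Z=-xs*np.sin(t)+np.array([0,0,np.cos(t)]);X=np.cross(Y,Z)
c0=np.array([.58,.027,.06])
for off in (0,-.002,-.004):
    c=c0+Z*off;P=[]
    for u in Sc:
        o,d=ray("wrist",Q(*u),s);P.append(o+d*((c-o)@Z/(d@Z)))
    P=np.array(P);q=P-c0;print(off,P.mean(0).round(4),[(round(a@X*1000,1),round(a@Y*1000,1)) for a in q])
print(plane("wrist",Q(346,294),.06,s))
T2=lambda x,y:(210+x/5,180+y/5)
print(tri([ray("top",T(370,253)),ray("side",T2((180+270+215+320)/4,(235+345+220+340)/4))]))
```

```text
top floor centre [0.5771107  0.02617814 0.06      ]
yaw 13.360477361413684
0 [0.5773 0.0259 0.0587] [(np.float64(38.9), np.float64(29.6)), (np.float64(39.1), np.float64(-30.5)), (np.float64(-45.2), np.float64(-30.5)), (np.float64(-45.5), np.float64(29.6))]
-0.002 [0.5773 0.0258 0.0565] [(np.float64(38.2), np.float64(29.7)), (np.float64(38.4), np.float64(-30.8)), (np.float64(-46.4), np.float64(-30.7)), (np.float64(-46.7), np.float64(29.7))]
-0.004 [0.5774 0.0258 0.0543] [(np.float64(37.6), np.float64(29.8)), (np.float64(37.8), np.float64(-31.0)), (np.float64(-47.5), np.float64(-31.0)), (np.float64(-47.8), np.float64(29.8))]
[0.57715497 0.02590752 0.06      ]
(array([0.57576216, 0.02740706, 0.05948105]), [np.float64(0.0018759624548040353), np.float64(0.0018759624548038843)])
```

Run:
```python
from h import *
s=env.get_state();R=s["tcp_rot"];p=s["tcp_pos"]
print(p)
for u in((265,507),(521,507),(207,443),(582,443),(578,562),(213,562)):
    q=plane("wrist",(130+u[0]/3.2,80+u[1]/3.2),p[2]+.0376,s);print((R.T@(q-p)*1000).round(1))
```

```text
[0.50491098 0.02086    0.20030924]
[ -0.4 -37.6 -25.6]
[ -0.4 -37.6  24.6]
[-13.5 -37.6 -36.5]
[-13.5 -37.6  36.1]
[ 11.8 -37.6  36.9]
[ 11.8 -37.6 -36.8]
```

Run:
```python
from h import *
for u in((200,154.7),(231,154.2),(270,153.5)): print(plane("top",u,0))
for u in((180,143),(230,140),(180,155)):print(plane("top",u,.15),plane("top",u,.25))
```

```text
[6.68914672e-01 1.27698772e-01 2.22044605e-16]
[0.66828819 0.02927318 0.        ]
[ 0.66773362 -0.09442893  0.        ]
[0.66312737 0.16616907 0.15      ] [0.63253788 0.14916869 0.25      ]
[0.66871933 0.02292061 0.15      ] [0.63770222 0.01687446 0.25      ]
[0.62758589 0.16579123 0.15      ] [0.59971427 0.14881974 0.25      ]
```

View pics/w7.png

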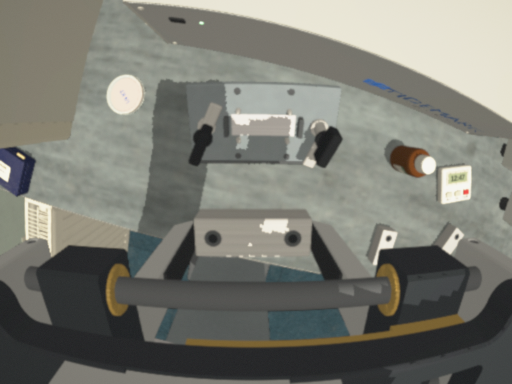

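```bash
python3 - <<'E'
from h import *
for u in((232,268),(225,262),(163,150),(165,180)): print(u,tri([ray("top",(170,112)),ray("side",u)]))
for z in(.2,.3,.4,.5): print(plane("top",(170,112),z),proj("side",plane("top",(170,112),z)))
E
python3 -m inch '{"gripper":[0.7,0.7,0.7],"delta_pos":[[25,2,-20],[50,4,-45],[70,5,-70]],"yaw":[-0.3,-0.3,-0.3]}'
python3 -c "
from h import *
snap('side','s9')"
```

```text
(232, 268) (array([0.68673737, 0.16634749, 0.32347587]), [np.float64(0.006094688119488633), np.float64(0.006094688119488847)])
(225, 262) (array([0.68852238, 0.16125311, 0.33168013]), [np.float64(0.0001753236709219562), np.float64(0.00017532367092203615)])
(163, 150) (array([0.67132588, 0.112018  , 0.50742605]), [np.float64(0.04933126169886851), np.float64(0.04933126169886841)])
(165, 180) (array([0.68311497, 0.11970069, 0.46828189]), [np.float64(0.04660596414807907), np.float64(0.0466059641480791)])
[0.73843759 0.18656572 0.2       ] (np.float64(208.82711347756293), np.float64(318.08111622850276))
[0.70064408 0.16726774 0.3       ] (np.float64(220.4643573612729), np.float64(277.0676694986937))
[0.66285058 0.14796977 0.4       ] (np.float64(235.262019147759), np.float64(224.9158782781514))
[0.62505707 0.12867179 0.5       ] (np.float64(254.70983831601302), np.float64(156.37541427836567))
t: 9.93
tcp_pos: [0.5761, 0.0259, 0.1296]
tcp_rot: [[-0.973, 0.001, 0.229], [-0.229, 0.0, -0.973], [-0.001, -1.0, 0.0]]
force: [0.1, -0.2, -1.8]
width: 0.0733
```

View pics/s9.png

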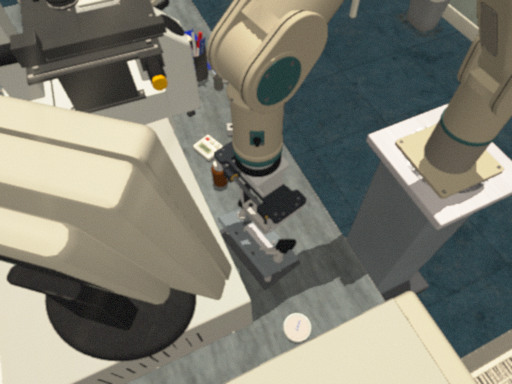

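```bash
python3 -m inch '{"gripper":[0.7,0.7,0.7,0.7],"delta_pos":[[-1,0,-30],[-1,0,-55],[-1,0,-62],[-1,0,-62]],"yaw":[0,0,0,0]}'
python3 -c "
from h import *
s,im=snap('wrist','w10');print(s['tcp_pos'],s['force'])
snap('side','s10')
a=cv2.imread('pics/s10.png')[180:290,210:310];cv2.imwrite('pics/s10z.png',cv2.resize(a,None,fx=5,fy=5,interpolation=cv2.INTER_CUBIC))
"
```

```text
t: 10.48
tcp_pos: [0.5739, 0.0257, 0.0685]
tcp_rot: [[-0.974, -0.0, 0.229], [-0.229, -0.0, -0.974], [0.0, -1.0, -0.0]]
force: [0.4, 0.1, -1.9]
width: 0.0735
[0.57393627 0.02571578 0.06850019] [ 0.44376044  0.1075967  -1.86250273]
```

View pics/s10z.png

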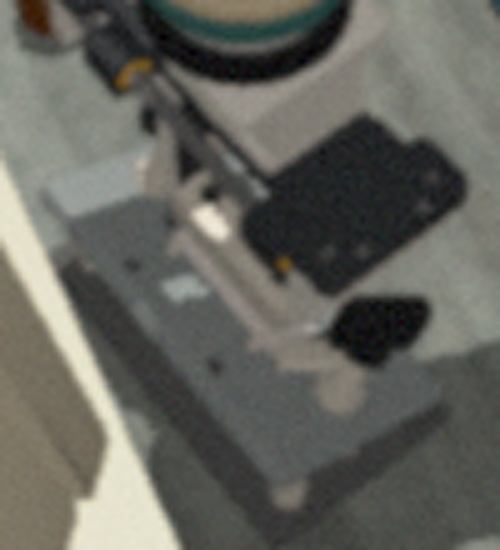

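View pics/w10.png

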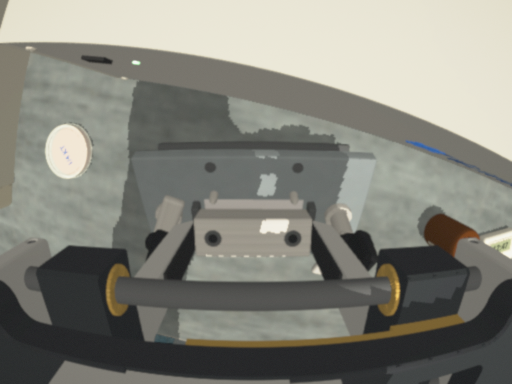

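```bash
python3 -m inch '{"gripper":[0.7,0.7,0.7,0.7],"delta_pos":[[1,0,-8],[1,0,-13],[1,0,-16],[1,0,-16]],"yaw":[0,0,0,0]}'
python3 -c "
from h import *
s,im=snap('wrist','w11');print(s['tcp_pos'],s['force'])
cv2.imwrite('pics/w11z.png',cv2.resize(im[140:270,140:380],None,fx=3.3,fy=3.3,interpolation=cv2.INTER_CUBIC))
"
```

```text
t: 11.08
tcp_pos: [0.5742, 0.0252, 0.052]
tcp_rot: [[-0.974, -0.001, 0.228], [-0.228, -0.001, -0.974], [0.001, -1.0, 0.0]]
force: [-0.9, -1.5, -0.3]
width: 0.0738
[0.57415633 0.0252004  0.051959  ] [-0.92276532 -1.5460279  -0.26874658]
```

View pics/w11z.png

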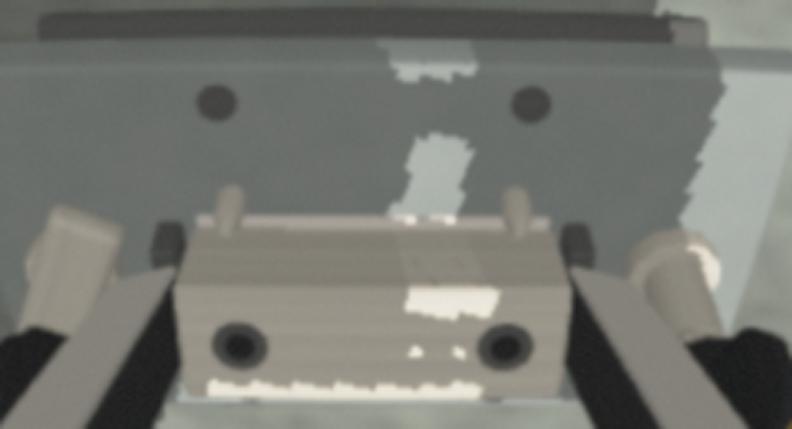

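```bash
python3 -m inch '{"gripper":[0.7,0.7,0.7,0.7,0.7],"delta_pos":[[0,0,-1],[-1,0,-2],[-2.2,-0.3,-3],[-3.5,-0.6,-4.2],[-3.5,-0.6,-4.2]],"yaw":[0,0,0,0,0]}' 10
python3 -c "
from h import *
s,im=snap('wrist','w12');print(s['tcp_pos'],s['force'])
cv2.imwrite('pics/w12z.png',cv2.resize(im[140:270,140:380],None,fx=3.3,fy=3.3,interpolation=cv2.INTER_CUBIC))
"
```

```text
t: 11.75
tcp_pos: [0.5714, 0.0256, 0.0479]
tcp_rot: [[-0.973, 0.0, 0.229], [-0.229, 0.001, -0.973], [-0.0, -1.0, -0.0]]
force: [-0.8, -0.7, -1.4]
width: 0.0737
[0.57137385 0.0255802  0.04793967] [-0.76345335 -0.72770411 -1.37654064]
```

View pics/w12z.png

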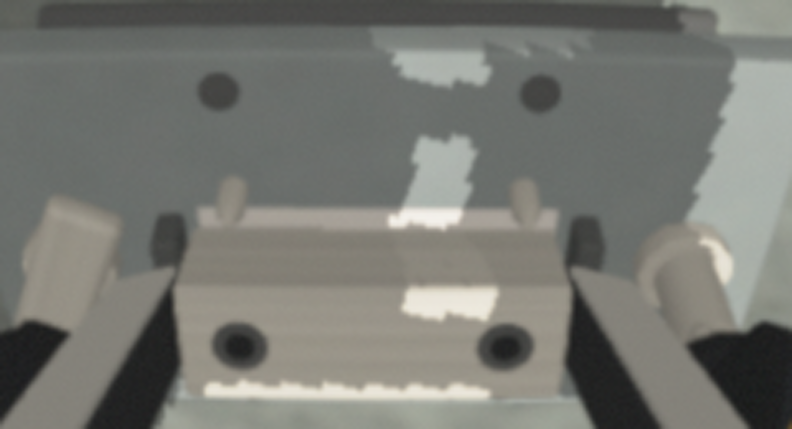

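```bash
python3 -m inch '{"gripper":[0.7,0.7,0.7,0.7,0.7],"delta_pos":[[3,0.5,0],[3,0.5,0],[3,0.5,-1],[3,0.5,-2],[3,0.5,-2]],"yaw":[0,0,0,0,0]}' 10
python3 -c "
from h import *
s,im=snap('wrist','w13');print(s['tcp_pos'],s['force'])
cv2.imwrite('pics/w13z.png',cv2.resize(im[140:270,140:380],None,fx=3.3,fy=3.3,interpolation=cv2.INTER_CUBIC))
"
```

```text
t: 12.42
tcp_pos: [0.5747, 0.0253, 0.0461]
tcp_rot: [[-0.974, 0.0, 0.228], [-0.228, -0.0, -0.974], [-0.0, -1.0, 0.0]]
force: [0.5, -2.1, 0.1]
width: 0.0738
[0.57465809 0.02532752 0.04613438] [ 0.48524595 -2.08677401  0.13508148]
```

View pics/w13z.png

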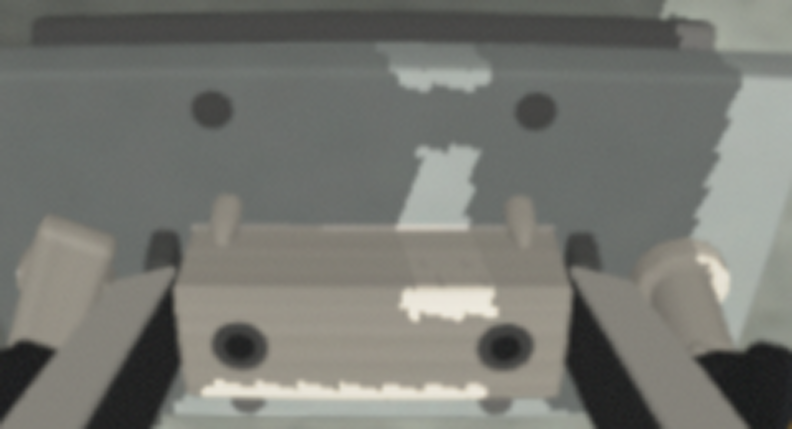

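```bash
python3 -m inch '{"gripper":[0.7,0.7,0.7],"delta_pos":[[0,0,-1],[0,0,-2],[0,0,-2]],"yaw":[0,0,0]}' 10
python3 -c "
from h import *
s,im=snap('wrist','w14');print(s['tcp_pos'],s['force'])
cv2.imwrite('pics/w14z.png',cv2.resize(im[140:270,140:380],None,fx=3.3,fy=3.3,interpolation=cv2.INTER_CUBIC))
"
```

```text
t: 12.85
tcp_pos: [0.5743, 0.0252, 0.0448]
tcp_rot: [[-0.974, 0.0, 0.228], [-0.228, -0.0, -0.974], [-0.0, -1.0, 0.001]]
force: [-2.4, -1.9, 6.2]
width: 0.0742
[0.57433991 0.02521645 0.04484862] [-2.36137583 -1.85489311  6.22760078]
```

View pics/w14z.png

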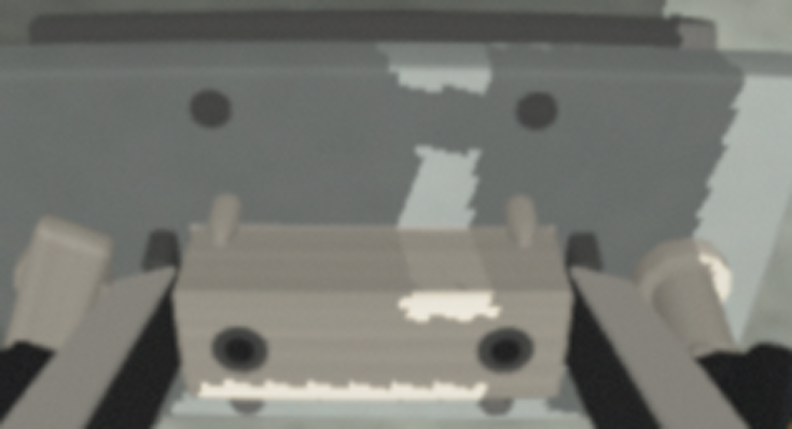

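```bash
python3 -c "
import cv2
im=cv2.imread('pics/w14.png')
cv2.imwrite('pics/w14a.png',cv2.resize(im[190:265,185:322],None,fx=5.8,fy=5.8,interpolation=cv2.INTER_CUBIC))"
```

```text
(no output)
```

View pics/w14a.png

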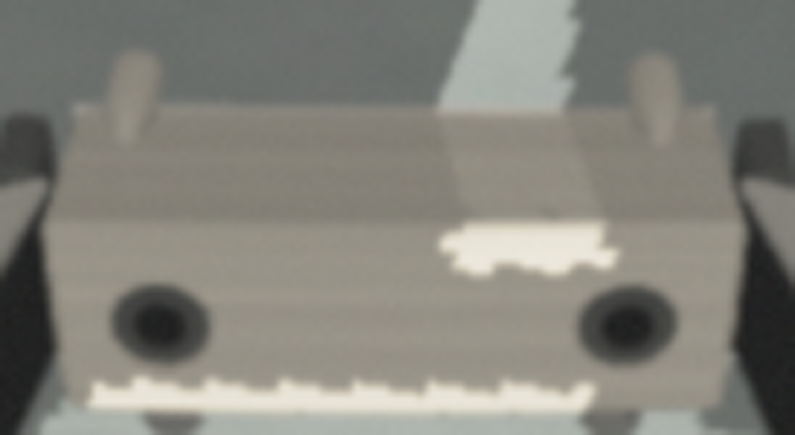

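```bash
cat > pnp.py <<'E'
from nest import *
def norm(us):
    K=env.calibration("wrist")["K"];o=[]
    for u,v in us:
        x=(u-K[0,2])/K[0,0];y=(v-K[1,2])/K[1,1];r=np.hypot(x,y);k=np.tan(r)/r;o.append((x*k,y*k))
    return np.array(o)
def barpose(us,s,obj):
    ok,rv,tv=cv2.solvePnP(np.array(obj,float),norm(us),np.eye(3),None)
    R=cv2.Rodrigues(rv)[0];pr=cv2.projectPoints(np.array(obj,float),rv,tv,np.eye(3),None)[0][:,0]
    err=np.abs(pr-norm(us)).max()*297
    F=np.diag([1,-1,-1.]);T=np.eye(4);T[:3,:3]=s["tcp_rot"];T[:3,3]=s["tcp_pos"];T=T@env.calibration("wrist")["T_tool_cam"]
    Rw=T[:3,:3]@F@R;pw=T[:3,:3]@F@tv.ravel()+T[:3,3]
    return Rw,pw,err
# bar frame in image order: x=right(-Y nest), y = up slope, z up, origin underside centre
OBJ=[(-37,13,24),(37,13,24),(-37,-13,24),(37,-13,24),(-25,0,24),(25,0,24),(-37,13,0),(37,13,0)]
OBJ=np.array(OBJ)/1000.
E
python3 - <<'E'
from pnp import *
s=env.get_state()
Q=lambda x,y:(185+x/5.8,190+y/5.8)
us=[Q(*u) for u in[(46,220),(748,222),(72,405),(722,405),(161,325),(627,325),(72,107),(715,110)]]
for n in(6,8):
    Rw,pw,e=barpose(us[:n],s,OBJ[:n]);print(n,pw.round(4),"err px",round(e,2),"tilt",np.degrees(np.arcsin(Rw[2,1])).round(1),"yaw",np.degrees(np.arctan2(Rw[0,0],-Rw[1,0])).round(1))
p=s["tcp_pos"];R=s["tcp_rot"];print((R.T@(pw-p)*1000).round(1))
c=np.array([.5773,.0265,.06]);yaw=np.radians(13.2);xs=np.array([np.cos(yaw),np.sin(yaw),0]);Y=np.array([-xs[1],xs[0],0]);t=np.radians(25)
Z=-xs*np.sin(t)+np.array([0,0,np.cos(t)]);X=np.cross(Y,Z)
d=(pw-c)*1000;print("bar in nest",(d@X).round(1),(d@Y).round(1),(d@Z).round(1))
E
```

```text
6 [0.5772 0.0259 0.0605] err px 0.81 tilt 16.6 yaw 13.3
8 [0.5767 0.0261 0.0607] err px 1.03 tilt 15.6 yaw 13.0
[ -2.5 -15.8  -0.3]
bar in nest -0.3 -0.3 0.9
```

```bash
python3 -m inch '{"gripper":[0.7,0.7,0.7,0.7,0.7],"delta_pos":[[-0.7,-0.1,-1],[-1.4,-0.3,-2],[-2.2,-0.5,-2.5],[-2.2,-0.5,-2.5],[-2.2,-0.5,-2.5]],"yaw":[0,0,0,0,0]}' 6
python3 -c "
from h import *
s,im=snap('wrist','w15');print(s['tcp_pos'],s['force'])
cv2.imwrite('pics/w15a.png',cv2.resize(im[190:265,185:322],None,fx=5.8,fy=5.8,interpolation=cv2.INTER_CUBIC))"
```

```text
t: 13.52
tcp_pos: [0.5726, 0.0251, 0.0416]
tcp_rot: [[-0.974, 0.001, 0.229], [-0.229, 0.0, -0.974], [-0.001, -1.0, 0.0]]
force: [0.1, -2.4, 2.2]
width: 0.074
[0.57255056 0.0251282  0.04158458] [ 0.06741657 -2.44980672  2.18353971]
```

View pics/w15a.png

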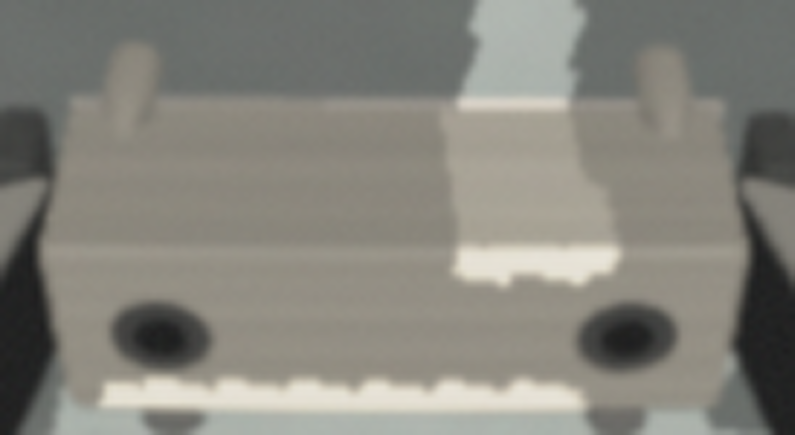

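Run:
```python
from pnp import *
s=env.get_state()
Q=lambda x,y:(185+x/5.8,190+y/5.8)
us=[Q(*u) for u in[(42,245),(750,245),(66,407),(725,407),(161,337),(627,337),(68,107),(720,107)]]
c=np.array([.5773,.0265,.06]);yaw=np.radians(13.2);xs=np.array([np.cos(yaw),np.sin(yaw),0]);Y=np.array([-xs[1],xs[0],0]);t=np.radians(25)
Z=-xs*np.sin(t)+np.array([0,0,np.cos(t)]);X=np.cross(Y,Z)
for n in(6,8):
    Rw,pw,e=barpose(us[:n],s,OBJ[:n]);print(n,pw.round(4),"err px",round(e,2),"tilt",np.degrees(np.arcsin(Rw[2,1])).round(1),"yaw",np.degrees(np.arctan2(Rw[0,0],-Rw[1,0])).round(1))
    d=(pw-c)*1000;print("bar in nest",(d@X).round(1),(d@Y).round(1),(d@Z).round(1))
```

```text
6 [0.5773 0.0265 0.06  ] err px 0.81 tilt 23.9 yaw 13.3
bar in nest 0.0 0.0 0.0
8 [0.5767 0.0265 0.0597] err px 0.99 tilt 22.8 yaw 13.2
bar in nest -0.7 0.1 -0.0
```

```bash
python3 -m inch '{"gripper":[0.7,0.7,0.7,0.85,0.85,0.85],"delta_pos":[[-0.3,0,-0.5],[-0.5,0,-1],[-0.5,0,-1],[-0.5,0,-1],[-0.5,0,-1],[-0.5,0,-1]],"yaw":[0,0,0,0,0,0]}' 6
python3 -c "
from h import *
s,im=snap('wrist','w16');print(s['tcp_pos'],s['force'])
cv2.imwrite('pics/w16a.png',cv2.resize(im[150:265,165:342],None,fx=4.5,fy=4.5,interpolation=cv2.INTER_CUBIC))"
```

```text
t: 14.32
tcp_pos: [0.5723, 0.0243, 0.0412]
tcp_rot: [[-0.974, 0.001, 0.228], [-0.228, -0.001, -0.974], [-0.001, -1.0, 0.001]]
force: [-0.2, -3.3, 6.9]
width: 0.0799
[0.57229698 0.0242715  0.04115349] [-0.19679678 -3.34593886  6.87720992]
```

View pics/w16a.png

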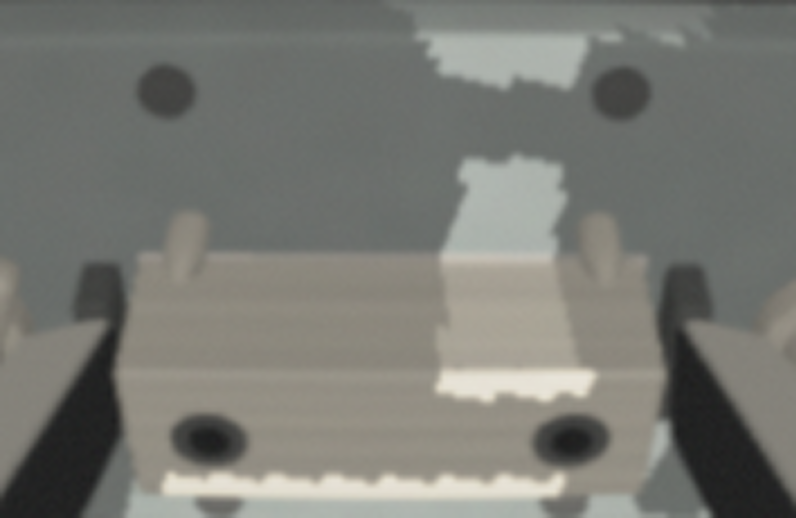

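```bash
python3 -m inch '{"gripper":[0.85,0.85,0.85,0.85,0.85],"delta_pos":[[0,0,3],[0,0,15],[0,0,50],[-20,-5,100],[-50,-10,130]],"yaw":[0,0,0,0,0]}' 6
python3 -c "
from h import *
s,im=snap('wrist','w17');print(s['tcp_pos'],s['force'],s['t'])
cv2.imwrite('pics/w17a.png',cv2.resize(im[70:200,160:360],None,fx=4,fy=4,interpolation=cv2.INTER_CUBIC))"
```

```text
t: 15.0
tcp_pos: [0.5227, 0.0168, 0.1732]
tcp_rot: [[-0.973, 0.004, 0.23], [-0.23, 0.002, -0.973], [-0.004, -1.0, -0.001]]
force: [-0.1, 0.3, 0.1]
width: 0.0801
[0.52270625 0.01676889 0.17315897] [-0.10830833  0.32786238  0.12734013] 15.0
```

View pics/w17a.png

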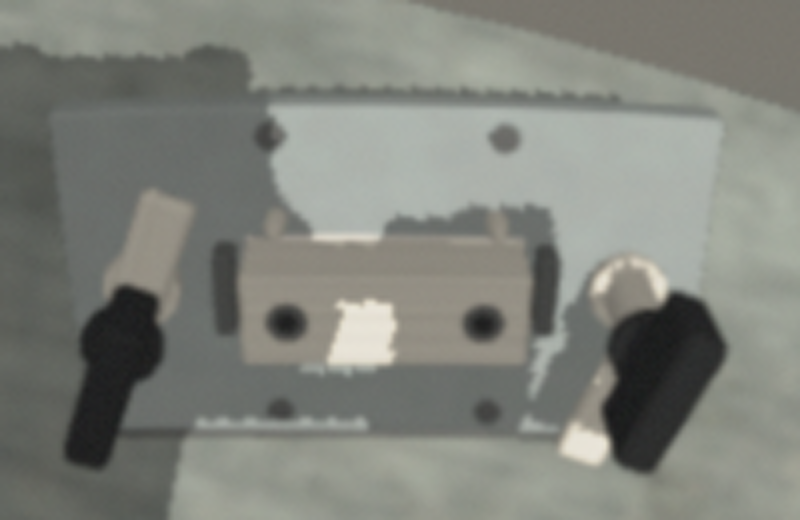

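Run:
```python
from pnp import *
s=env.get_state()
Q=lambda x,y:(160+x/4,70+y/4)
us=[Q(*u) for u in[(238,275),(531,275),(244,363),(527,363),(286.5,322),(484,323),(246,237),(524,237)]]
c=np.array([.5773,.0265,.06]);yaw=np.radians(13.2);xs=np.array([np.cos(yaw),np.sin(yaw),0]);Y=np.array([-xs[1],xs[0],0]);t=np.radians(25)
Z=-xs*np.sin(t)+np.array([0,0,np.cos(t)]);X=np.cross(Y,Z)
for n in(6,8):
    Rw,pw,e=barpose(us[:n],s,OBJ[:n]);print(n,pw.round(4),"err px",round(e,2),"tilt",np.degrees(np.arcsin(Rw[2,1])).round(1),"yaw",np.degrees(np.arctan2(Rw[0,0],-Rw[1,0])).round(1))
    d=(pw-c)*1000;print("bar in nest",(d@X).round(1),(d@Y).round(1),(d@Z).round(1))
# knob/toe angles
for sg in(1,-1):
    k=c+sg*.066*Y
    for a in(0,.2,.4):
        d=sg*(X*np.cos(a)-Y*np.sin(a))
        tip=k+.029*Z+.040*d; w1=k+.063*Z+.02*d;w2=k+.063*Z-.02*d
        print(sg,a,[tuple(((np.array(proj("wrist",q,s))-[160,70])*4).round()) for q in(k+.063*Z,tip,w1,w2)])
```

```text
6 [0.5747 0.0249 0.0613] err px 0.64 tilt 24.9 yaw 13.4
bar in nest -2.1 -1.0 2.4
8 [0.5743 0.0251 0.0615] err px 0.62 tilt 24.2 yaw 13.4
bar in nest -2.3 -0.7 2.7
1 0 [(np.float64(101.0), np.float64(392.0)), (np.float64(109.0), np.float64(176.0)), (np.float64(90.0), np.float64(316.0)), (np.float64(112.0), np.float64(461.0))]
1 0.2 [(np.float64(101.0), np.float64(392.0)), (np.float64(142.0), np.float64(178.0)), (np.float64(108.0), np.float64(318.0)), (np.float64(95.0), np.float64(460.0))]
1 0.4 [(np.float64(101.0), np.float64(392.0)), (np.float64(174.0), np.float64(186.0)), (np.float64(125.0), np.float64(322.0)), (np.float64(80.0), np.float64(456.0))]
-1 0 [(np.float64(668.0), np.float64(393.0)), (np.float64(622.0), np.float64(448.0)), (np.float64(656.0), np.float64(462.0)), (np.float64(680.0), np.float64(318.0))]
-1 0.2 [(np.float64(668.0), np.float64(393.0)), (np.float64(594.0), np.float64(446.0)), (np.float64(640.0), np.float64(461.0)), (np.float64(696.0), np.float64(320.0))]
-1 0.4 [(np.float64(668.0), np.float64(393.0)), (np.float64(568.0), np.float64(438.0)), (np.float64(626.0), np.float64(456.0)), (np.float64(711.0), np.float64(325.0))]
```

```bash
python3 -m inch '{"gripper":[0,0,0,0,0,0,0,0,0],"delta_pos":[[-10,0,20],[-20,0,20],[-20,0,20],[-20,0,20],[-20,0,20],[-20,0,20],[-20,0,20],[-20,0,20],[-20,0,20]],"yaw":[0,0,0,0,0,0,0,0,0]}' 20
python3 -c "
from h import *
s,im=snap('wrist','w18');print(s['tcp_pos'],s['width'])
R=s['tcp_rot'];p=s['tcp_pos']
for q in((-8,0,12.5),(-8,0,-12.5),(8,0,12.5),(8,0,-12.5),(-8,-30,12.5)): print(q,proj('wrist',p+R@(np.array(q)/1000),s))
"
```

```text
t: 16.18
tcp_pos: [0.5017, 0.0151, 0.1906]
tcp_rot: [[-0.974, 0.0, 0.229], [-0.229, -0.0, -0.974], [-0.0, -1.0, 0.0]]
force: [-0.9, -0.5, 0.1]
width: 0.0007
[0.5017365  0.01506485 0.19058896] 0.0007256481041507136
(-8, 0, 12.5) (np.float64(270.3300902126001), np.float64(210.4557139285862))
(-8, 0, -12.5) (np.float64(236.48257143348005), np.float64(210.46145358212502))
(8, 0, 12.5) (np.float64(269.96759358611763), np.float64(230.84255742421786))
(8, 0, -12.5) (np.float64(236.80146528550435), np.float64(230.85460115235114))
(-8, -30, 12.5) (np.float64(273.0631302988046), np.float64(223.238886001918))
```

View pics/w18.png

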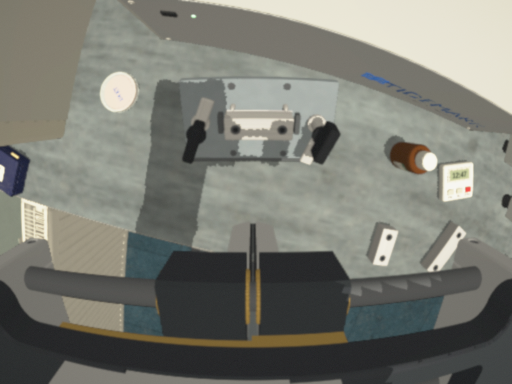

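```bash
python3 -c "
import cv2
im=cv2.imread('pics/w18.png')
cv2.imwrite('pics/w18a.png',cv2.resize(im[210:262,200:306],None,fx=7,fy=7,interpolation=cv2.INTER_CUBIC))
cv2.imwrite('pics/w18b.png',cv2.resize(im[65:175,165:355],None,fx=4.2,fy=4.2,interpolation=cv2.INTER_CUBIC))"
```

```text
(no output)
```

View pics/w18a.png

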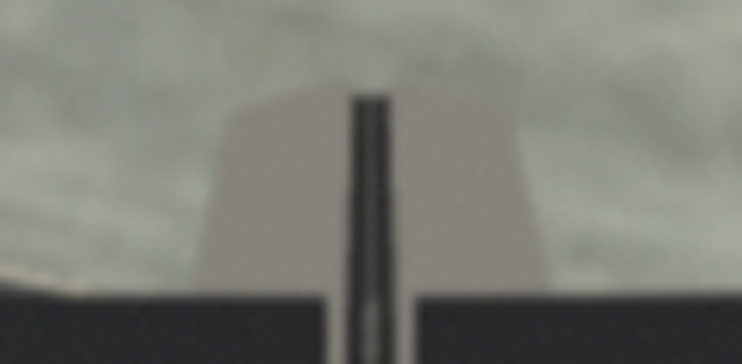

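View pics/w18b.png

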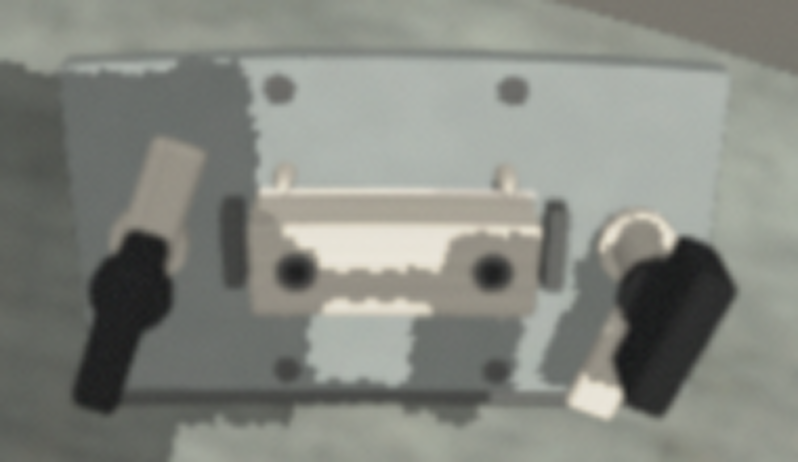

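```bash
cat > path.py <<'E'
from h import *
c=np.array([.5773,.0265,.06]);yaw=np.radians(13.2);xs=np.array([np.cos(yaw),np.sin(yaw),0]);Y=np.array([-xs[1],xs[0],0]);t=np.radians(25)
Z=-xs*np.sin(t)+np.array([0,0,np.cos(t)]);X=np.cross(Y,Z)
def push(sg,a,gap=0,r=15,lz=40,toolyaw=45,tip=.029):
    k=c+sg*.066*Y
    d=X*np.cos(a)-Y*np.sin(a);m=X*np.sin(a)+Y*np.cos(a)
    de=abs(a-np.radians(toolyaw));w=13*np.cos(de)+8*np.sin(de)
    p=k+sg*(-r*d-(6+w+gap)*m)/1000+Z*lz/1000
    p=p.copy();p[2]-=tip;return p
E
python3 - <<'E'
from path import *
s=env.get_state()
for sg in(1,-1):
  k=c+sg*.066*Y
  for a in(.3,.45):
    d=sg*(X*np.cos(a)-Y*np.sin(a));n=np.cross(Z,d)
    print(sg,a,"wing top corners",[tuple(((np.array(proj("wrist",k+.063*Z+i*.02*d+j*.006*n,s))-[165,65])*4.2).round().astype(int)) for i,j in((1,1),(1,-1),(-1,-1),(-1,1))],"toe",tuple(((np.array(proj("wrist",k+.032*Z+.04*d,s))-[165,65])*4.2).round().astype(int)))
print(s["tcp_pos"])
for sg in(1,-1):
  print("approach",(push(sg,.3,12)*1000).round(1))
  for a in(.3,.5,.7,.9,1.1,1.3,1.45,1.57,1.7): print(a,(push(sg,a)*1000).round(1))
E
```

```text
1 0.3 wing top corners [(np.int64(102), np.int64(267)), (np.int64(153), np.int64(280)), (np.int64(119), np.int64(425)), (np.int64(71), np.int64(413))] toe (np.int64(167), np.int64(145))
1 0.45 wing top corners [(np.int64(115), np.int64(268)), (np.int64(165), np.int64(287)), (np.int64(107), np.int64(424)), (np.int64(60), np.int64(406))] toe (np.int64(191), np.int64(153))
-1 0.3 wing top corners [(np.int64(668), np.int64(426)), (np.int64(624), np.int64(413)), (np.int64(693), np.int64(270)), (np.int64(740), np.int64(286))] toe (np.int64(595), np.int64(418))
-1 0.45 wing top corners [(np.int64(656), np.int64(425)), (np.int64(615), np.int64(406)), (np.int64(706), np.int64(271)), (np.int64(748), np.int64(294))] toe (np.int64(575), np.int64(410))
[0.50172421 0.01507344 0.19060766]
approach [530.7  55.3  57. ]
0.3 [531.2  67.2  58.5]
0.5 [527.9  71.4  57.5]
0.7 [525.7  76.7  57.1]
0.9 [524.   81.2  56.7]
1.1 [522.5  85.5  56.5]
1.3 [522.2  90.4  56.9]
1.45 [522.8  94.2  57.6]
1.57 [523.9  97.2  58.4]
1.7 [525.7 100.2  59.6]
approach [591.  -10.   77.5]
0.3 [590.5 -21.9  76. ]
0.5 [593.8 -26.1  77. ]
0.7 [596.  -31.4  77.4]
0.9 [597.7 -35.9  77.8]
1.1 [599.2 -40.2  78. ]
1.3 [599.5 -45.1  77.6]
1.45 [598.9 -48.9  76.9]
1.57 [597.7 -51.9  76.1]
1.7 [595.9 -54.9  74.9]
```

```bash
python3 -m inch '{"gripper":[0,0,0,0,0,0,0,0],"delta_pos":[[10,10,0],[20,20,0],[28,38,0],[29,38,-30],[29,38,-60],[29,38,-80],[29,38,-80],[29,38,-80]],"yaw":[-10,-20,-30,-40,-45,-45,-45,-45]}' 20
python3 -c "
from h import *
s,im=snap('wrist','w19');print(s['tcp_pos'],s['width'],s['qpos'])
cv2.imwrite('pics/w19a.png',cv2.resize(im[100:260,100:360],None,fx=3,fy=3,interpolation=cv2.INTER_CUBIC))"
```

```text
t: 17.23
tcp_pos: [0.5313, 0.0531, 0.1113]
tcp_rot: [[-0.85, 0.001, -0.527], [0.527, 0.0, -0.85], [-0.001, -1.0, -0.001]]
force: [0.3, 0.0, -0.3]
width: 0.0007
[0.53133179 0.05313193 0.11129524] 0.0006577425196279643 [-0.18589418  0.54737509  0.04981596  1.90965735 -0.04104054  0.68435789
 -2.23713873]
```

View pics/w19a.png

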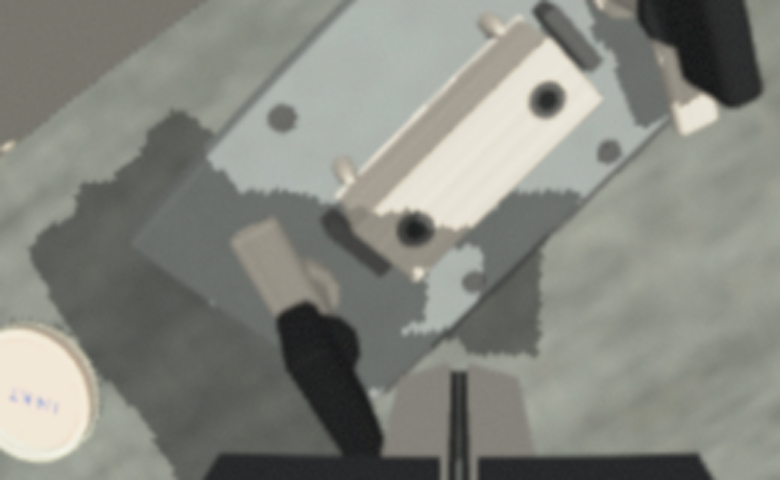

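```bash
python3 -m inch '{"gripper":[0,0,0,0],"delta_pos":[[0,0,-20],[0,0,-40],[0,0,-53],[0,0,-53]],"yaw":[0,0,0,0]}' 20
python3 -c "
from h import *
s,im=snap('wrist','w20');print(s['tcp_pos'],s['force'])
cv2.imwrite('pics/w20a.png',cv2.resize(im[100:260,100:360],None,fx=3,fy=3,interpolation=cv2.INTER_CUBIC))"
```

```text
t: 17.77
tcp_pos: [0.5305, 0.053, 0.0574]
tcp_rot: [[-0.85, -0.001, -0.527], [0.527, -0.0, -0.85], [0.001, -1.0, 0.0]]
force: [-0.5, -0.9, 0.2]
width: 0.0005
[0.53047508 0.05301074 0.05738025] [-0.48600344 -0.91990501  0.17250481]
```

View pics/w20a.png

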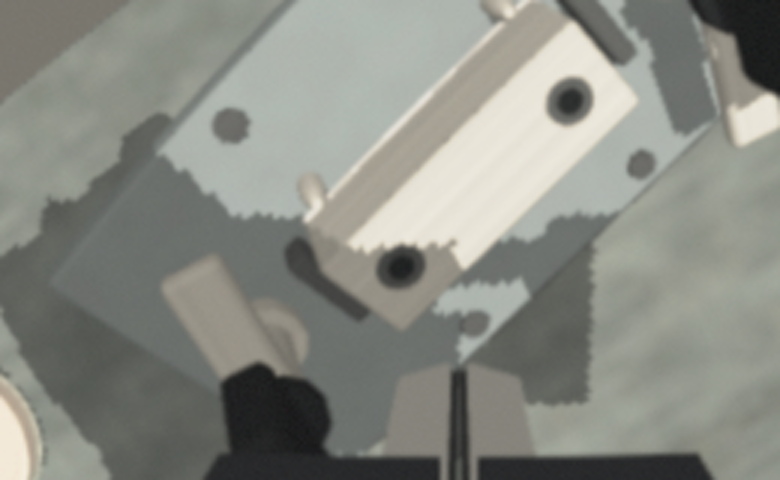

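```bash
python3 -m inch '{"gripper":[0,0,0,0,0,0,0,0],"delta_pos":[[0,7,1],[0.5,14,1],[-2.5,18.5,0],[-5,23.5,0],[-6.5,28,-0.5],[-8,32.5,-1],[-8,32.5,-1],[-8,32.5,-1]],"yaw":[0,0,0,0,0,0,0,0]}' 20
python3 -c "
from h import *
s,im=snap('wrist','w21');print(s['tcp_pos'],s['force'])
cv2.imwrite('pics/w21a.png',cv2.resize(im[100:260,100:360],None,fx=3,fy=3,interpolation=cv2.INTER_CUBIC))"
```

```text
t: 18.82
tcp_pos: [0.5222, 0.0727, 0.057]
tcp_rot: [[-0.845, -0.002, -0.535], [0.535, -0.013, -0.845], [-0.006, -1.0, 0.012]]
force: [-1.4, -25.9, 4.7]
width: 0.0007
[0.52220162 0.07274531 0.0570413 ] [ -1.35652759 -25.89426603   4.74388219]
```

View pics/w21a.png

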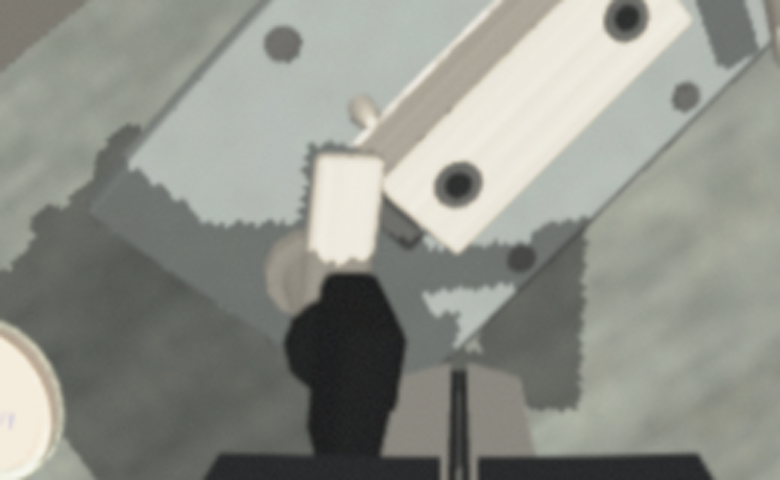

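Run:
```python
from path import *
s=env.get_state()
P=lambda q:tuple(((np.array(proj("wrist",q,s))-[100,100])*3).round().astype(int).tolist())
k=c+.066*Y
for a in(.6,.7,.8,.9,1.0,1.1):
    d=X*np.cos(a)-Y*np.sin(a);n=np.cross(Z,d)
    print(a,"toe tip",P(k+.032*Z+.04*d+.007*n),P(k+.032*Z+.04*d-.007*n),"wing",P(k+.063*Z+.02*d),P(k+.063*Z-.02*d))
b=c-.0025*X
for z in(.024,.026): print("bar L end up/low",P(b+.037*Y+.013*X+z*Z),P(b+.037*Y-.013*X+z*Z),P(b+.025*Y+z*Z))
```

```text
0.6 toe tip (256, 177) (328, 157) wing (348, 342) (390, 502)
0.7 toe tip (277, 169) (349, 156) wing (359, 339) (381, 505)
0.8 toe tip (297, 163) (370, 157) wing (371, 337) (371, 507)
0.9 toe tip (318, 159) (390, 160) wing (382, 336) (361, 508)
1.0 toe tip (339, 157) (409, 165) wing (393, 336) (351, 509)
1.1 toe tip (360, 156) (427, 171) wing (404, 337) (341, 509)
bar L end up/low (387, 195) (467, 263) (468, 190)
bar L end up/low (389, 199) (470, 267) (471, 194)
```

Run:
```python
from path import *
print(env.get_state()["tcp_pos"])
print("back",(push(1,.85,12,20,toolyaw=np.degrees(.85))*1000).round(1))
for a in(.85,.95,1.05,1.15,1.25,1.35,1.45,1.57,1.65): print(a,round(np.degrees(a)),(push(1,a,0,20,toolyaw=np.degrees(a))*1000).round(1))
```

```text
[0.522103   0.07277556 0.05699891]
back [514.8  74.1  51.8]
0.85 49 [521.   83.6  55.6]
0.95 54 [520.7  86.4  55.8]
1.05 60 [520.6  89.1  56.1]
1.15 66 [520.9  91.8  56.5]
1.25 72 [521.3  94.5  57. ]
1.35 77 [522.   97.1  57.6]
1.45 83 [523.   99.6  58.3]
1.57 90 [524.4 102.4  59.2]
1.65 95 [525.6 104.2  59.9]
```

```bash
python3 -m inch '{"gripper":[0,0,0,0,0,0],"delta_pos":[[-4,-19.5,0],[-4,-19.5,0],[-14,-17,-2],[-14,-14,-2],[-8,-11,-4],[-8,-11,-4]],"yaw":[0,0,0,-4,-4,-4]}' 20
python3 -c "
from h import *
s,im=snap('wrist','w22');print(s['tcp_pos'],s['force'])
cv2.imwrite('pics/w22a.png',cv2.resize(im[100:260,100:360],None,fx=3,fy=3,interpolation=cv2.INTER_CUBIC))
im=snap('side','s22')[1]
cv2.imwrite('pics/s22a.png',cv2.resize(im[180:300,210:320],None,fx=5,fy=5,interpolation=cv2.INTER_CUBIC))"
```

```text
t: 19.62
tcp_pos: [0.5152, 0.076, 0.0524]
tcp_rot: [[-0.813, 0.001, -0.582], [0.582, 0.001, -0.813], [-0.0, -1.0, -0.001]]
force: [-0.1, 0.8, -0.4]
width: 0.0008
[0.51523186 0.07600565 0.05244151] [-0.10723366  0.76783818 -0.40017637]
```

View pics/w22a.png

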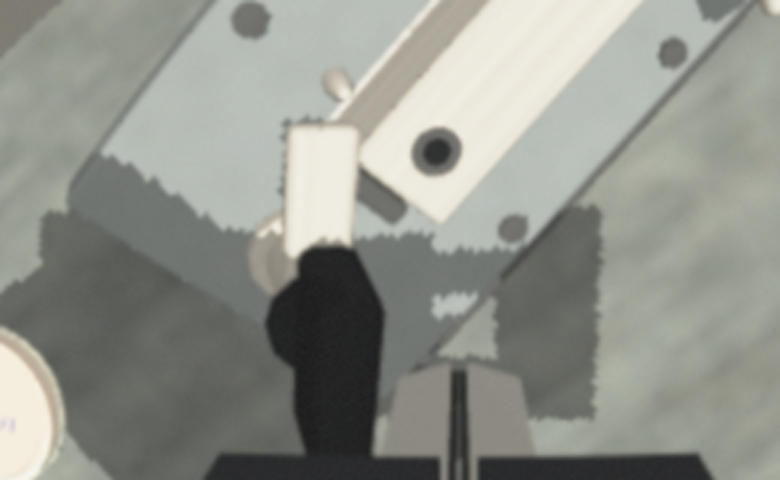

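View pics/s22a.png

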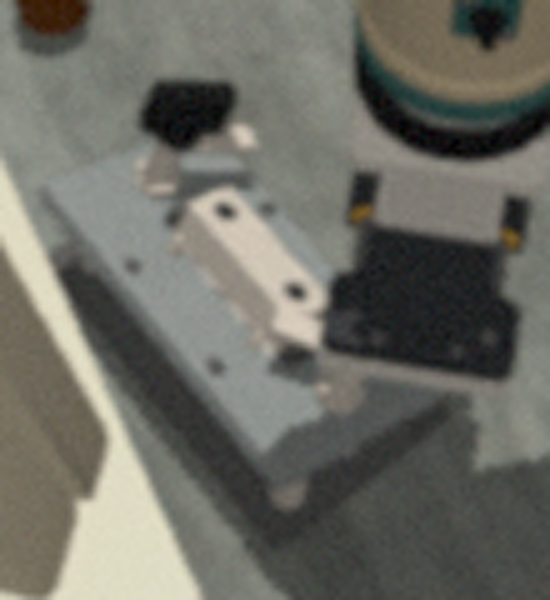

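```bash
python3 -m inch '{"gripper":[0,0,0,0,0],"delta_pos":[[3,4,1.5],[6,8,3],[6,10.5,3.5],[6,13,3.7],[6,13,3.7]],"yaw":[0,0,-5,-11,-11]}' 20
python3 -c "
from h import *
s,im=snap('wrist','w23');print(s['tcp_pos'],s['force'],s['wrist_torque'])
cv2.imwrite('pics/w23a.png',cv2.resize(im[100:260,100:360],None,fx=3,fy=3,interpolation=cv2.INTER_CUBIC))"
```

```text
t: 20.35
tcp_pos: [0.5154, 0.0831, 0.0546]
tcp_rot: [[-0.682, -0.01, -0.731], [0.731, -0.006, -0.682], [0.003, -1.0, 0.011]]
force: [-5.4, -7.8, -4.5]
width: 0.0006
[0.51535046 0.0831389  0.05456041] [-5.39855911 -7.77988042 -4.49067168] [-1.6942808   1.19213299 -0.18371841]
```

View pics/w23a.png

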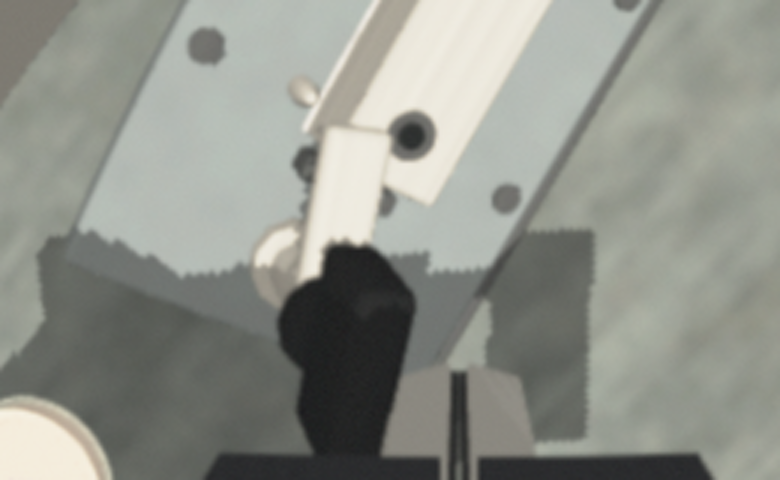

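```bash
python3 -m inch '{"gripper":[0,0,0,0,0,0],"delta_pos":[[1,3,0.5],[2,6,1],[3,8.5,1.5],[4.5,11,2.2],[6.5,14,3.1],[6.5,14,3.1]],"yaw":[-5,-10,-15,-15,-15,-15]}' 20
python3 -c "
from h import *
s,im=snap('wrist','w24');print(s['tcp_pos'],s['force'],s['qpos'][6])
cv2.imwrite('pics/w24a.png',cv2.resize(im[100:260,100:360],None,fx=3,fy=3,interpolation=cv2.INTER_CUBIC))"
```

```text
t: 21.15
tcp_pos: [0.5149, 0.093, 0.0561]
tcp_rot: [[-0.468, -0.023, -0.883], [0.883, -0.01, -0.468], [0.002, -1.0, 0.025]]
force: [-13.9, -14.6, -3.8]
width: 0.0002
[0.51486388 0.09303978 0.05612805] [-13.91349686 -14.60155428  -3.82134874] -2.6768814257873483
```

View pics/w24a.png

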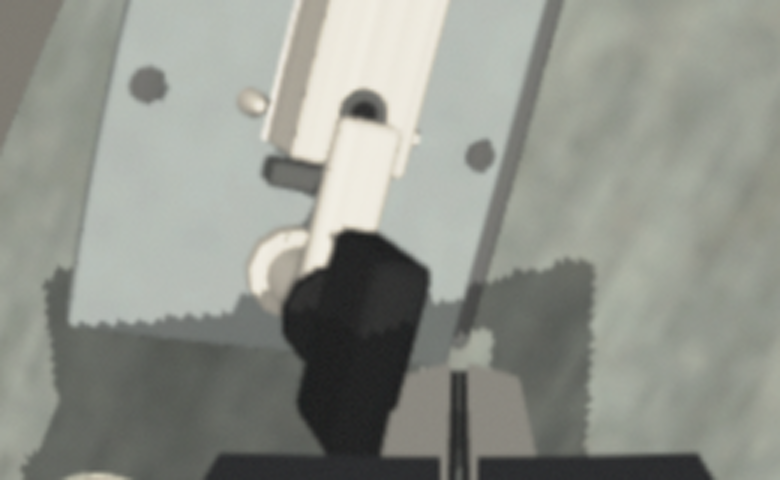

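Run:
```python
from path import *
s=env.get_state()
P=lambda q:tuple(((np.array(proj("wrist",q,s))-[100,100])*3).round().astype(int).tolist())
k=c+.066*Y
for a in(1.2,1.3,1.4,1.5,1.571):
    d=X*np.cos(a)-Y*np.sin(a);n=np.cross(Z,d)
    print(a,"toe tip",P(k+.032*Z+.04*d+.007*n),P(k+.032*Z+.04*d-.007*n),"toe 25",P(k+.032*Z+.02*d+.007*n),P(k+.032*Z+.02*d-.007*n))
b=c-.0025*X
print("bar L end up/low",P(b+.037*Y+.013*X+.024*Z),P(b+.037*Y-.013*X+.024*Z),P(b+.025*Y+.024*Z), "pin",P(c+.029*Y+.0185*X+.011*Z),"stop",P(c+.04*Y+.012*X+.01*Z))
```

```text
1.2 toe tip (272, 127) (341, 114) toe 25 (286, 226) (352, 211)
1.3 toe tip (292, 121) (360, 115) toe 25 (295, 221) (362, 213)
1.4 toe tip (312, 116) (379, 119) toe 25 (305, 217) (371, 216)
1.5 toe tip (332, 114) (397, 124) toe 25 (315, 214) (379, 220)
1.571 toe tip (346, 114) (409, 128) toe 25 (322, 212) (385, 223)
bar L end up/low (305, 158) (417, 180) (376, 114) pin (262, 105) stop (277, 159)
```

```bash
python3 -m inch '{"gripper":[0,0,0],"delta_pos":[[4,2,0],[6,3,0],[6,3,0]],"yaw":[0,0,0]}' 20
python3 -c "
from h import *
s,im=snap('wrist','w25');print(s['tcp_pos'],s['force'])
cv2.imwrite('pics/w25a.png',cv2.resize(im[100:260,100:360],None,fx=3,fy=3,interpolation=cv2.INTER_CUBIC))"
```

```text
t: 21.58
tcp_pos: [0.5146, 0.0931, 0.0559]
tcp_rot: [[-0.467, -0.035, -0.884], [0.884, -0.013, -0.467], [0.004, -0.999, 0.037]]
force: [-24.5, -19.5, 7.6]
width: 0.0005
[0.51464253 0.09305767 0.05586926] [-24.46178622 -19.50583775   7.58525083]
```

View pics/w25a.png

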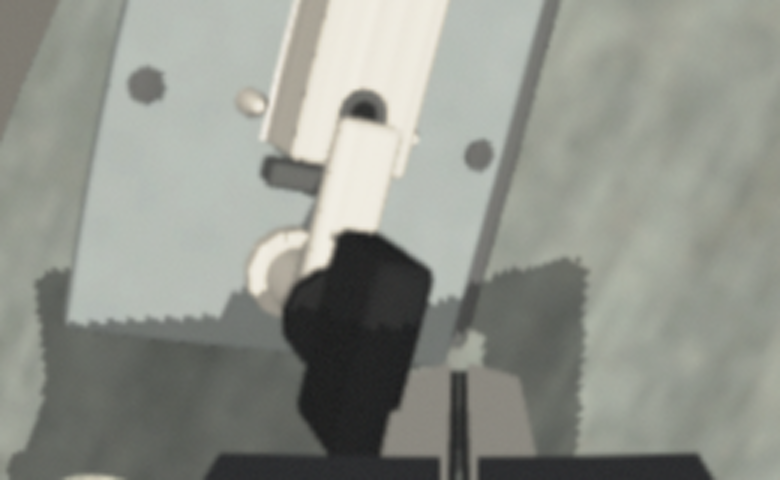

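```bash
python3 -m inch '{"gripper":[0,0,0,0,0],"delta_pos":[[-25,-20,-3],[-40,-20,-3],[-40,-20,20],[-40,-25,70],[-40,-40,120]],"yaw":[0,0,0,0,0]}' 20
python3 - <<'E'
from path import *
s,im=snap('wrist','w26');print(s['tcp_pos'],s['force'])
z=s["tcp_rot"][:,2];print(np.degrees(np.arctan2(z[1],z[0])))
cv2.imwrite('pics/w26a.png',cv2.resize(im[60:230,100:360],None,fx=3,fy=3,interpolation=cv2.INTER_CUBIC))
print("appr",(push(-1,.3,10,18,42,17)*1000).round(1))
for a in(.3,.5,.7,.9,1.1,1.3,1.45,1.57,1.7): print(a,round(np.degrees(a)),(push(-1,a,0,18,42,np.degrees(a))*1000).round(1))
E
```

```text
t: 22.25
tcp_pos: [0.4931, 0.0653, 0.1808]
tcp_rot: [[-0.474, -0.0, -0.88], [0.88, 0.0, -0.474], [0.0, -1.0, 0.0]]
force: [1.4, -0.0, -0.1]
width: 0.0004
[0.49314716 0.06534916 0.18076279] [ 1.38205786 -0.02383724 -0.14806895]
-151.67688102029442
appr [592.7 -14.7  80. ]
0.3 17 [592.3 -24.6  78.7]
0.5 29 [595.2 -28.8  79.6]
0.7 40 [597.4 -33.6  80.1]
0.9 52 [598.6 -38.6  80.1]
1.1 63 [598.9 -43.8  79.7]
1.3 74 [598.3 -49.   78.8]
1.45 83 [597.2 -52.6  78. ]
1.57 90 [596.  -55.4  77.1]
1.7 97 [594.3 -58.2  76. ]
```

View pics/w26a.png

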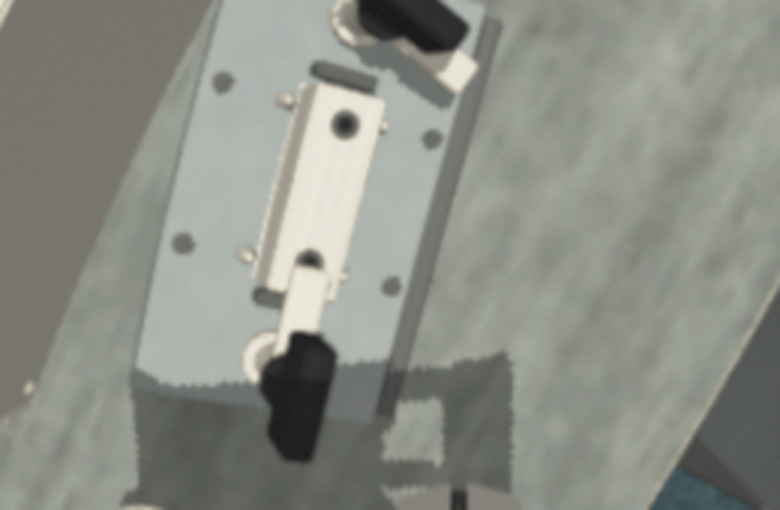

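```bash
python3 -m inch '{"gripper":[0,0,0,0,0,0,0,0],"delta_pos":[[25,-20,0],[50,-40,0],[75,-60,0],[98,-76,0],[98,-76,-20],[98,-76,-50],[98,-76,-50],[98,-76,-50]],"yaw":[10,20,30,40,50,55,55,55]}' 20
python3 -c "
from h import *
s,im=snap('wrist','w27');print(s['tcp_pos'],s['force'])
cv2.imwrite('pics/w27a.png',cv2.resize(im[130:290,150:410],None,fx=3,fy=3,interpolation=cv2.INTER_CUBIC))"
```

```text
t: 23.3
tcp_pos: [0.5919, -0.0114, 0.1302]
tcp_rot: [[-0.993, 0.001, -0.12], [0.12, -0.0, -0.993], [-0.001, -1.0, -0.0]]
force: [0.5, -1.0, 1.2]
width: 0.0006
[ 0.5918952  -0.01139536  0.13016882] [ 0.45704664 -1.01639423  1.18727566]
```

View pics/w27a.png

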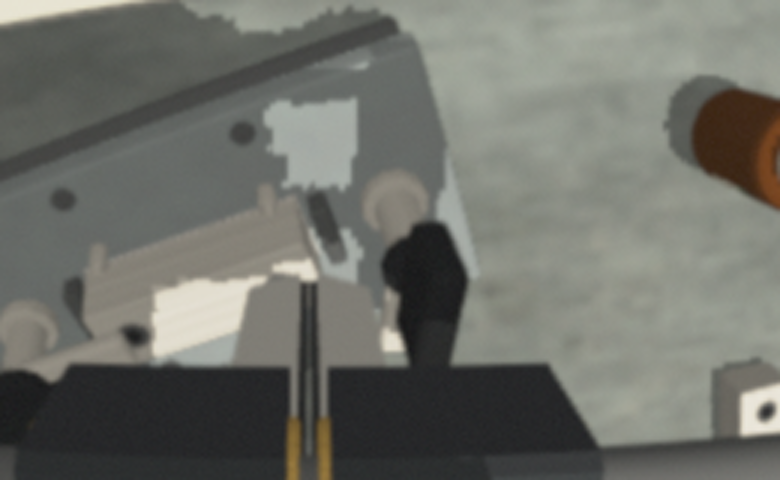

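```bash
python3 -m inch '{"gripper":[0,0,0,0,0],"delta_pos":[[0,-2,-20],[0,-2,-40],[0,-2,-55],[0,-2,-61],[0,-2,-61]],"yaw":[0,0,0,0,0]}' 20
python3 -c "
from h import *
s,im=snap('wrist','w28');print(s['tcp_pos'],s['force'])
cv2.imwrite('pics/w28a.png',cv2.resize(im[130:290,150:410],None,fx=3,fy=3,interpolation=cv2.INTER_CUBIC))"
```

```text
t: 23.98
tcp_pos: [0.5914, -0.0134, 0.0685]
tcp_rot: [[-0.993, 0.0, -0.118], [0.118, -0.0, -0.993], [-0.0, -1.0, 0.0]]
force: [0.2, -0.3, 0.6]
width: 0.0004
[ 0.59138529 -0.0133714   0.06850704] [ 0.18576154 -0.27275917  0.56797689]
```

View pics/w28a.png

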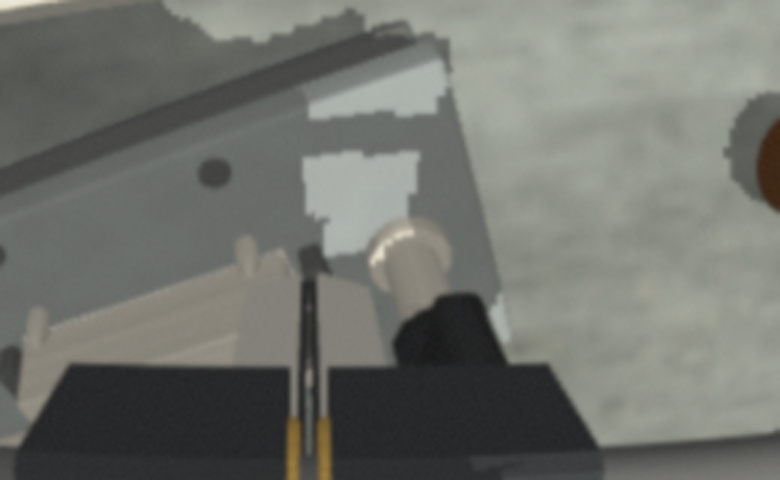

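```bash
python3 -m inch '{"gripper":[0,0,0,0,0,0,0],"delta_pos":[[1,-6,0],[1,-11,0],[4,-15.5,0],[5,-18,0],[6,-20.5,0],[7,-25.5,0],[7,-25.5,0]],"yaw":[0,0,-9,-15,-20,-30,-30]}' 20
python3 -c "
from h import *
s,im=snap('wrist','w29');print(s['tcp_pos'],s['force'])
cv2.imwrite('pics/w29a.png',cv2.resize(im[130:290,150:410],None,fx=3,fy=3,interpolation=cv2.INTER_CUBIC))"
```

```text
t: 24.9
tcp_pos: [0.5988, -0.0379, 0.0685]
tcp_rot: [[-0.802, 0.001, -0.597], [0.597, 0.001, -0.802], [-0.0, -1.0, -0.001]]
force: [1.5, 4.5, -0.2]
width: 0.0003
[ 0.59876886 -0.03790419  0.06854227] [ 1.4630723   4.4992341  -0.22745905]
```

View pics/w29a.png

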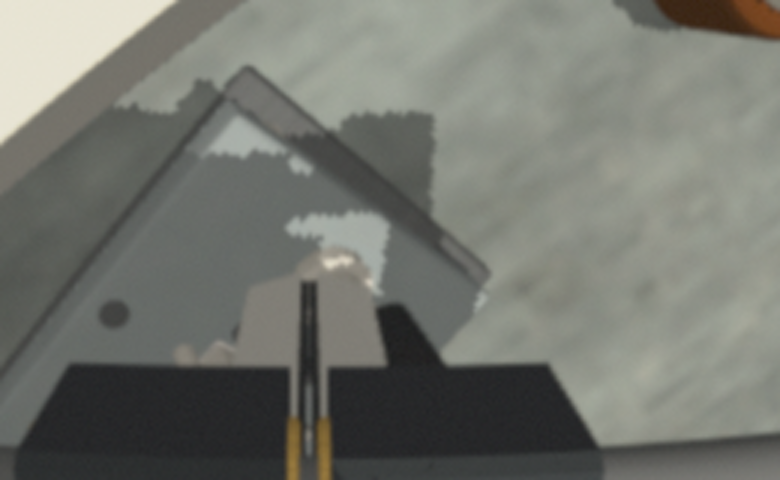

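```bash
python3 -m inch '{"gripper":[0,0,0,0,0,0,0],"delta_pos":[[0,-3,-0.5],[0,-6,-1],[-0.5,-9,-1.5],[-1,-12,-2],[-2,-15,-2.5],[-3.5,-18,-3],[-3.5,-18,-3]],"yaw":[-6,-12,-18,-24,-30,-36,-36]}' 20
python3 -c "
from h import *
s,im=snap('wrist','w30');print(s['tcp_pos'],s['force'],s['qpos'][6])
cv2.imwrite('pics/w30a.png',cv2.resize(im[130:290,150:410],None,fx=3,fy=3,interpolation=cv2.INTER_CUBIC))
im=snap('side','s30')[1]
cv2.imwrite('pics/s30a.png',cv2.resize(im[180:300,210:320],None,fx=5,fy=5,interpolation=cv2.INTER_CUBIC))"
```

```text
t: 25.82
tcp_pos: [0.5961, -0.057, 0.0658]
tcp_rot: [[-0.299, 0.002, -0.954], [0.954, -0.0, -0.299], [-0.001, -1.0, -0.002]]
force: [3.1, 2.1, -0.8]
width: 0.0004
[ 0.59605791 -0.05699079  0.06577488] [ 3.13916299  2.13719891 -0.79360802] -2.493976690452172
```

View pics/w30a.png

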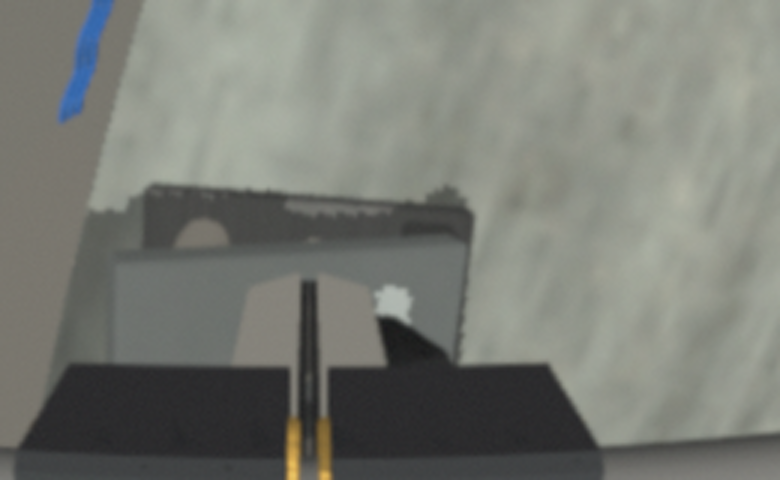

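View pics/s30a.png

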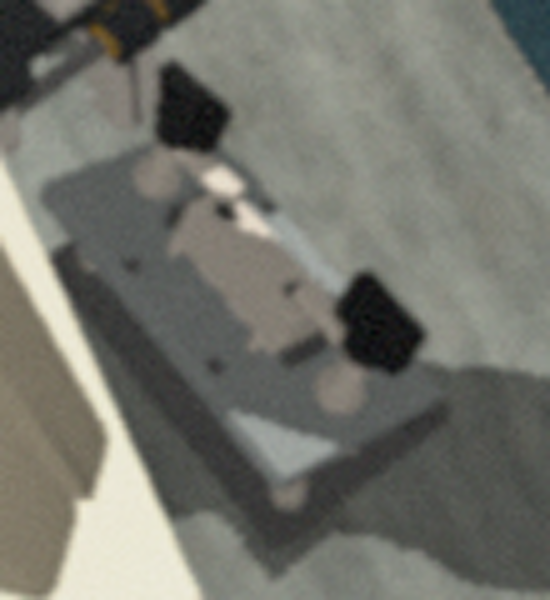

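```bash
python3 -m inch '{"gripper":[0,0,0,0,0],"delta_pos":[[-2,-1,0],[-4,-2,0],[-6,-2.5,0],[-8,-3,0],[-8,-3,0]],"yaw":[-4,-8,-8,-8,-8]}' 20
```

```text
t: 26.55
tcp_pos: [0.593, -0.0601, 0.0669]
tcp_rot: [[-0.163, 0.012, -0.987], [0.987, -0.001, -0.163], [-0.003, -1.0, -0.011]]
force: [12.2, 1.9, -3.2]
width: 0.0006
```

```bash
python3 -m inch '{"gripper":[0,0,0],"delta_pos":[[-3,0,0],[-5,0,0],[-5,0,0]],"yaw":[0,0,0]}' 20
```

```text
t: 26.92
tcp_pos: [0.5926, -0.0601, 0.068]
tcp_rot: [[-0.163, 0.02, -0.986], [0.987, -0.002, -0.163], [-0.005, -1.0, -0.019]]
force: [17.8, 3.4, -3.3]
width: 0.0005
```

```bash
python3 -m inch '{"gripper":[0,0,0,0,0,0,0,0,0,0],"delta_pos":[[18,0,0],[20,0,10],[20,0,60],[10,10,120],[-20,20,130],[-50,40,130],[-80,60,130],[-92,75,130],[-92,75,130],[-92,75,130]],"yaw":[0,0,0,10,20,30,40,50,60,70]}' 20
python3 -c "
from h import *
s,im=snap('wrist','w31');print(s['tcp_pos'],s['force'])
cv2.imwrite('pics/w31a.png',cv2.resize(im[65:190,150:350],None,fx=4,fy=4,interpolation=cv2.INTER_CUBIC))
im=snap('side','s31')[1];cv2.imwrite('pics/s31a.png',cv2.resize(im[180:300,210:320],None,fx=5,fy=5,interpolation=cv2.INTER_CUBIC))
snap('top','t31')"
```

```text
t: 28.18
tcp_pos: [0.4878, 0.0141, 0.1957]
tcp_rot: [[-0.984, -0.002, -0.18], [0.18, -0.001, -0.984], [0.001, -1.0, 0.002]]
force: [0.1, -0.5, -0.7]
width: 0.0002
[0.48779894 0.01405335 0.19569474] [ 0.14360043 -0.50804681 -0.73586272]
```

View pics/w31a.png

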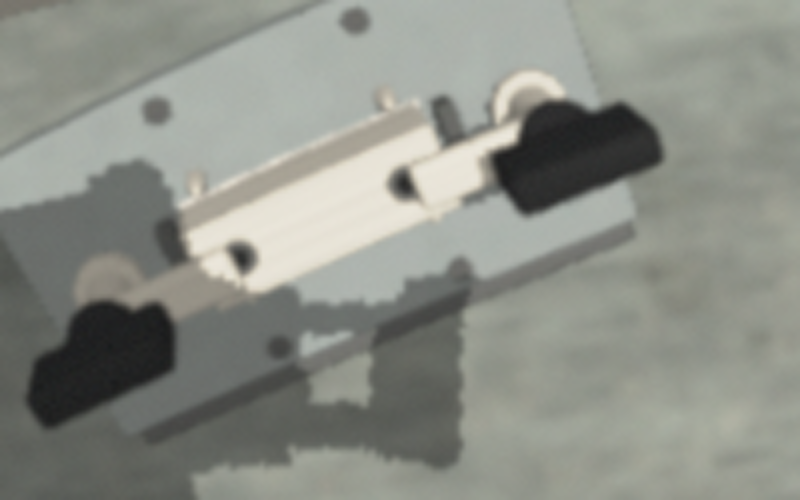

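View pics/s31a.png

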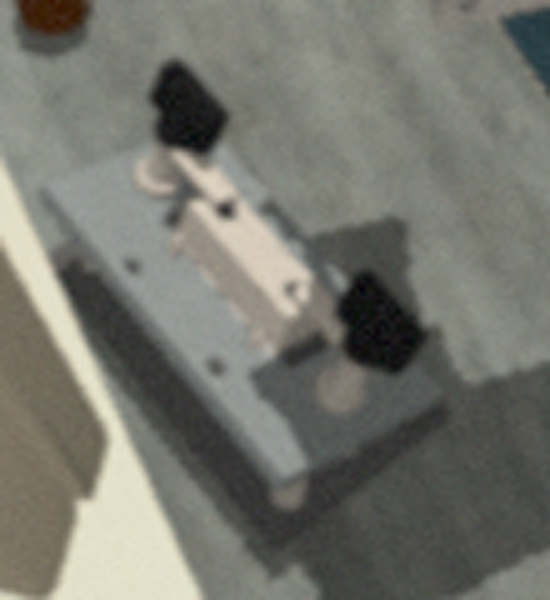

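View pics/t31.png

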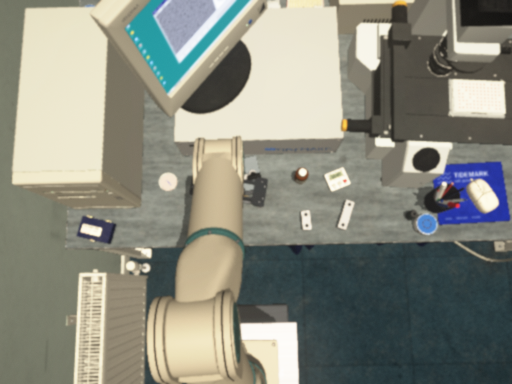

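Run:
```python
from path import *
s=env.get_state()
P=lambda q:tuple(((np.array(proj("wrist",q,s))-[150,65])*4).round().astype(int).tolist())
b=c-.0025*X
print("holes",P(b+.025*Y+.024*Z),P(b-.025*Y+.024*Z),"pins",P(c+.029*Y+.0185*X+.011*Z),P(c-.029*Y+.0185*X+.011*Z))
for sg in(1,-1):
  k=c+sg*.066*Y
  for a in(1.37,1.47,1.571):
    d=sg*(X*np.cos(a)-Y*np.sin(a));n=np.cross(Z,d)
    print(sg,a,"toe tip",P(k+.032*Z+.04*d+.007*n),P(k+.032*Z+.04*d-.007*n),"wing tops outer",P(k+.063*Z-.02*d+.006*n),P(k+.063*Z-.02*d-.006*n))
im=cv2.imread("pics/w31.png")
cv2.imwrite("pics/w31b.png",cv2.resize(im[85:150,170:290],None,fx=6.6,fy=6.6,interpolation=cv2.INTER_CUBIC))
```

```text
holes (242, 270) (408, 193) pins (193, 197) (385, 108)
1 1.37 toe tip (203, 234) (236, 271) wing tops outer (26, 424) (58, 454)
1 1.47 toe tip (214, 244) (242, 284) wing tops outer (23, 418) (51, 450)
1 1.571 toe tip (224, 254) (247, 297) wing tops outer (20, 411) (45, 446)
-1 1.37 toe tip (441, 237) (413, 199) wing tops outer (666, 148) (644, 110)
-1 1.47 toe tip (432, 227) (408, 186) wing tops outer (667, 156) (649, 116)
-1 1.571 toe tip (423, 216) (404, 172) wing tops outer (667, 164) (654, 122)
```

View pics/w31b.png

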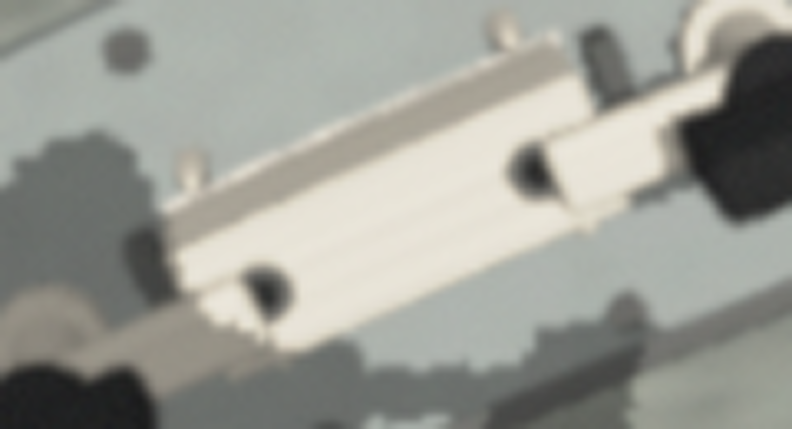

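```bash
python3 -c "
from bench import env
print(env.hand_in()); print(env.get_state()['t'])"
```

```text
the job is handed in; nothing more can be done
None
the job is handed in; nothing more can be done
```

I put the 74 mm bar in the nest, turned the left clamp and then the right to their stops, and handed the job in at about 28 s.

**Bar:** The jaws closed on it at 73.7 mm, so it was bar_a. I pressed it against the bed until it tipped to the slope, then let go. After release the camera gave a tilt of 24–25°, with the bar between the stops and resting about 2 mm toward the lower pins. The same reading put the bar 2.4–2.7 mm above the floor. I took that as camera error, because the tilt was right and both toes passed over the bar.

**Clamps:** I pushed the left knob first, with the gripper shut. That push stalled once at 26 N, so I moved further out on the wing and finished from there. Both knobs ended against something solid:
- **Left:** it did not move at about 31 N.
- **Right:** it did not move as the push rose from 12 to 18 N.

The last wrist picture shows both toes over the bar's ends. The left toe measured about 1.57 rad. The right measured about 1.5 rad, good to roughly 0.1, so its end stop rests mainly on the force check.

**Bystanders:** The other two bars, the bottle, the dish and the timer look unmoved in the last top picture. The arm was clear of everything at hand-in.

The fingertips turned out to sit about 30 mm behind the stated tool point, so the first attempt to grip the bar closed above it without touching it.

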